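# Fit the retaining ring on a microscope's swivel spindle

## Robot

A 7-joint arm with a two-finger parallel gripper is mounted at the origin on the work surface. World frame = base frame: x ahead of the robot, y to its left, z up, the work surface at z = 0. Lengths are in m, angles in rad, forces in N, time in s.
With the tool pointing down it reaches from about 0.4 to 0.85 m from the base axis. Payload 6.9 kg.
Tool frame: the origin (TCP) lies between the finger pads; the fingertips stand 25 mm ahead of it and the grasp point (between the pads) lies 6 mm ahead of it (robot.tip_extent is the distance from the TCP to the fingertips, in m); z points along the fingers, y is the direction in which the jaws open and shut (so a half turn about z gives the same grasp; the last joint's range is limited). The gripper opens to 85 mm and grips with 20 to 120 N. Pads are 22 mm wide; open, the fingers measure 114 mm over their backs; the gripper's body (76 mm by 85 mm) begins 54 mm behind the grasp point. The pads swing forward as they close: fully open they stand 13 mm farther back than shut.
Start: joints at [-1.181, 0.507, -0.238, 1.5, 0.126, 1.149, -0.155], TCP at [0.175, 0.6, 0.256] pointing down, gripper open.
Joint ranges: [-3.08, 3.08], [-0.24, 2.05], [-1.43, 1.35], [0, 2.5], [-1.52, 4.66], [0.17, 1.96], [-2.89, 2.89]. Speed limits (rad/s): [2.39, 2.39, 3.14, 3.14, 3.14, 3.14, 3.14].

## Interface

Orientations are given as a 3x3 rotation matrix whose columns are the frame's x, y, z axes.
In Python, from cell import observe, get_image, order, nets, robot gives the robot as it stands.
- The arm moves only by the tool apply_moves, never from a script. Its argument "motion" is a list of rows, each an object with "delta_rot": the turn, a rotation vector about the tool's x, y, z in degrees, a list of three; "xyz": the shift along the tool's x, y, z in mm, a list of three; "jaw": the opening in per cent of the stroke, from 0 (shut) to 100 (fully open). A call has 1 to 8 rows; each row shifts and turns the commanded pose from where the row before left it, along the tool's axes as they then stand; what a row does not reach is not made up. A row lasts 1/8 s, in which the tool goes at most 62.5 mm and 10.7 degrees, less where a joint would pass 70% of its speed; a pose out of reach is approached as far as the arm can. A call with a gripper value outside its range is refused whole. The fingers move at their own pace and stop on an object; the grip force is fixed at half the most. Time passes only in rows, so rows that do not move let the fingers close. It gives the time, the measured TCP pose, the force and the opening at its end, in the units of the state.
- observe(): the state, without advancing time (a new reading comes with each control period).
- get_image(name): name is "scene" or "top"; returns a dict with "color" (420x560x3 uint8, blue, green, red), "depth" (420x560 float32, m along the optical axis (not along the pixel's ray), 0 where there is no reading), "mtx" (3x3 intrinsics, pixels), "xyz" and "attitude" of the camera in the world. Camera axes: x right, y up, looking along -z (the intrinsics and any distortion apply to the point x, -y, -z); pixel columns grow to the right and rows downward; lengths in m; the calibration is good to about 2 mm. A picture is of the moment at which its call begins.
- order.hand_in(): hands the job in, once; it reports no verdict.
Trained networks look in the newest picture that a camera, given by its name, has taken for a name from the list of things; names that differ only in an ending like _2 or _b are one class to them, and where a whole thing is asked for, a point or a joint stands for the part that bears it (a point fixed in the world has none). Each returns a list of dicts, best first, with "score" (0 to 1); they miss things now and then, are a little off and sometimes report something else, mostly with a low value. They report only what shows in the picture. A call takes as long as a camera call. They do not tell look-alikes from the thing itself.
- nets.trace(camera, target): "region" (420x560 bool, what is visible of it).
- nets.landmark_of(camera, target): "xyz" ([x, y, z] in m, in world coordinates, good to about 4 mm: a listed point, or the origin of a listed thing).
The state is a dict: "time_s": time; "joints": joint angles; "joint_velocities": joint speeds; "effort": joint torques, N m; "ee_pos": TCP position; "orientation": TCP orientation; "ft_force": force on the tool from outside, world axes, zero at the start; "torque": the same for the moment, N m; "grip_width": finger opening in m.
Only numpy, scipy, OpenCV 4.12 (cv2) and the standard library are available. Lean on these libraries where they do the work, as an engineer would, in place of code of your own. Each camera call takes 0.05 s, during which the arm holds its last target. There are 200 camera calls.

## Task

With the ring pliers, spread the sprung retaining ring that lies on its nest, without overstretching it, slide it over the end of the spindle on the microscope foot and let it close fully home in the groove, found by feel without pressing hard. Then stand the pliers back upright in their rack, leave the ring closed in the groove, let go, and leave the other things on the bench where they are.

Things in the scene. Friction and masses are not known exactly. Their poses are not given: they have to be found in the camera images.
- pliers_grip (a point): Ring pliers, bare steel with black grips, 162 mm tall, about 150 g, upright in the rack, tips down. Point midway between the grips, 55 mm above the pivot; z up, y across the levers (squeeze along y), x to the side where the tips are cranked. Each grip has a level rubber rib (radius 6 mm, 24 mm along x); 56 mm over the ribs at rest. Grip plates reach 23 mm above and below this point.
- pliers_pivot (a point): The pliers' pivot. Its bar (32 x 72 x 10 mm, long along y, centred 6 mm to -x of the pivot) lies across the rack's walls. The levers do not cross: squeezing the grips spreads the tips, each about 1.4 mm per mm its grip moves in. The return spring pushes the grips apart: about 8 to 10 N at rest, 14 N at 30 mm over the ribs, 19 N with the ring on, so the pliers stay held when part squeezed.
- pliers_tips (a point): Midway between the pliers' two tips: round upright pins of 5 mm, middle 24 mm to +x of the pivot axis and 76 mm below the pivot, lower ends 82 mm below it; pin centres 4 mm either side of the middle at rest. A shoulder on each lever just above the pin, about 70 mm below the pivot, comes onto the top of the ring's lug.
- pliers_lever (a joint): Opening angle between the pliers' levers, rad: 0 at rest (56 mm over the ribs). At 53 to 54 mm over the ribs the pliers are held and the pins still fit loosely between the ring's lugs; at about 0.16 (46 mm) the pins take hold in the pockets; about 0.44 (29.5 mm) spreads the ring to about 0.48 (0.026 more per mm).
- ring_center (a point): Retaining ring, dark steel, flat on its nest, 40 g, about 50 x 45 mm, band 4 mm thick. Its centre, 2 mm above its underside; +x from the hinge at its back to its lugs, z up. Two sprung halves; inside, four shoes touch a circle of radius 11.4 mm when closed. This point and its axes belong to the +y half and turn with it about the hinge (+z) by half the opening angle.
- ring_lugs (a point): Middle of the gap between the ring's two lugs, 24 mm to +x of its centre, 6 mm above its underside. Lugs are 12 mm high; the gap is about 13 mm wide when closed. In each lug an upright V pocket faces the gap and takes a pliers pin, pushed outwards. With the pliers' pivot axis over the ring's centre and both x axes alike, the pins stand in line with the pockets.
- ring_hinge (a point): The ring's hinge at its back, 22 mm to -x of the centre, half-way up the 4 mm band. It stays on the ring's middle line as the ring opens, and the middle of the opened ring stays 22 mm from it. The pins hold the lugs, so opening the ring to 0.5 draws hinge and middle about 4 to 5 mm towards the tips' side (+x); closing lets them back.
- ring_half (a joint): Opening angle of the ring, rad: 0 closed. At about 0.30 the shoes just touch the full spindle, at 0.42 or more they pass over it freely (centred); beyond 0.70 it is overstretched. Spring: about 1.2 N at the lugs closed, 3 N at 0.46. A ring let go on the spindle but not in the groove stays open at about 0.27; in the groove it closes to below 0.1.
- nest: White plastic nest, origin on the bench under the ring's centre, x as the ring's x. The ring's underside rests 27 mm above the bench; a stub of radius 8.5 mm rises 4 mm inside the ring. Nothing stands under the lugs and their gap down to 8 mm above the bench.
- rack: Aluminium rack for the pliers: two upright walls 85 mm high, 50 mm long along x, 10 mm thick, with a 50 mm gap between them (across y); origin on the bench under the middle. The pliers hang between the walls, tips to +x, the pivot bar lying across both wall tops.
- rack_place (a point): Where the middle between the pliers' grips is when they stand in the rack: above its middle, 145 mm above the bench.
- foot: White microscope foot, a slab 270 x 200 x 32 mm with a grey swivel hub (52 mm across, top 56 mm above the bench) and an upright steel spindle; origin on the spindle's axis at bench level. A low lamp arm on the hub reaches no higher than 60 mm.
- axis (a point): Point on the spindle's axis 85 mm above the bench. Spindle 28 mm across; groove 6 mm high, 22 mm across at its floor; above it a head 18 mm high, top edge bevelled (flat top 25 mm across). The spindle is clamped at a height that is not reported: the groove's lower edge is 75 to 95 mm above the bench, the spindle's top 24 mm above that edge.
- tube_rack: Bystander: blue plastic tube rack, 85 x 125 x 28 mm.
- dish_mid (a point): Bystander: closed glass dish, 80 mm across, 14 mm high; its centre.
- timer: Bystander: white bench timer, 60 x 70 x 22 mm.
Not all that is in view belongs to the job. Of the things that look like the part that bears ring_center, the largest one is meant. There is more than one size of the part that bears pliers_grip; the job needs the middle-sized.

How it is judged:
By the outcome, as a careful person would: the job done as asked, in the order asked, and still so for the second after the job is handed in, with the robot touching nothing.
It also fails if it takes over 69 s, if anything falls off the work surface, if the arm or the gripper's body presses on something with over 40 N, if the wrist force passes 120 N, or if a joint passes its speed limit or range.

## Working session

There is one attempt and no reset: what is moved stays moved. The work goes in short steps, Python scripts to look and compute and a tool call to move; the robot and the scene stay as the last step left them, time stands still between calls to the robot, and variables do not carry over. Pictures are saved under pics/ and viewed, about 8 in all and at most 12, crops included, and the job is handed in when it is done.

Besides the shell and the picture viewer there is one more tool, called after "Call:" by a JSON object that holds its "op" and its "data". apply_moves: Moves the arm, as the interface text tells. Its arguments: {"type":"object","properties":{"motion":{"type":"array","items":{"type":"object","properties":{"delta_rot":{"type":"array","items":{"type":"number"}},"xyz":{"type":"array","items":{"type":"number"}},"jaw":{"type":"number"}}}}},"required":["motion"]}

```bash
ls; mkdir -p pics; cat > h.py <<'E'
import numpy as np, cv2
from cell import observe,get_image,order,nets,robot
def cloud(im):
    d=im["depth"];K=np.array(im["mtx"]);v,u=np.indices(d.shape)
    p=np.stack([(u-K[0,2])/K[0,0]*d,-(v-K[1,2])/K[1,1]*d,-d],-1)
    return p@np.array(im["attitude"]).T+np.array(im["xyz"])
def st():
    s=observe();print("t",round(s["time_s"],2),"p",np.round(s["ee_pos"],4),"w",round(s["grip_width"],4),"f",np.round(s["ft_force"],1),"\n",np.round(s["orientation"],3).tolist())
E
python3 - <<'E'
from h import *
st()
for c in ("scene","top"):
    im=get_image(c);cv2.imwrite(f"pics/{c}0.png",im["color"]);np.savez(f"{c}0.npz",**{k:np.array(v) for k,v in im.items()})
    print(c,im["xyz"],np.round(im["attitude"],2).tolist(),np.round(im["mtx"],1).tolist())
    for n in "pliers_grip pliers_pivot pliers_tips ring_center ring_lugs ring_hinge nest rack rack_place foot axis tube_rack dish_mid timer".split():
        print(n,[(np.round(r["xyz"],3).tolist(),round(r["score"],2)) for r in nets.landmark_of(c,n)])
print([x for x in dir(robot) if x[0]!='_'])
E
```

```text
pics
t 0.0 p [0.175  0.5995 0.2554] w 0.0857 f [-0.2 -0.4 -0.4] 
 [[-0.96, 0.28, -0.0], [0.28, 0.96, -0.002], [-0.0, -0.002, -1.0]]
scene [ 1.07479247 -0.20320663  0.97924385] [[0.16, -0.8, 0.58], [0.99, 0.13, -0.1], [0.0, 0.59, 0.81]] [[456.7, 0.0, 282.4], [0.0, 456.7, 212.7], [0.0, 0.0, 1.0]]
pliers_grip [([0.467, -0.076, 0.146], 0.92), ([0.184, -0.228, 0.015], 0.79), ([0.339, 0.064, 0.012], 0.53)]
pliers_pivot [([0.188, -0.294, 0.024], 0.92), ([0.465, -0.075, 0.088], 0.6), ([0.375, 0.069, 0.018], 0.55), ([0.52, -0.285, -0.002], 0.29)]
pliers_tips [([0.492, -0.08, 0.018], 0.78), ([0.432, 0.074, 0.01], 0.78), ([0.203, -0.396, 0.021], 0.63)]
ring_center [([0.524, -0.288, 0.028], 0.75), ([0.537, -0.386, 0.001], 0.56), ([0.422, -0.273, -0.001], 0.52)]
ring_lugs [([0.545, -0.278, 0.033], 0.73), ([0.402, -0.266, 0.0], 0.67), ([0.554, -0.388, 0.003], 0.41)]
ring_hinge [([0.44, -0.267, 0.004], 0.69), ([0.521, -0.382, -0.001], 0.54), ([0.356, -0.383, 0.0], 0.22)]
nest [([0.52, -0.283, 0.001], 0.97)]
rack [([0.465, -0.077, 0.002], 0.87)]
rack_place []
foot [([0.57, 0.237, 0.001], 0.78)]
axis
[... 706 characters left out ...]
.002], 0.69), ([0.539, -0.385, 0.002], 0.49)]
ring_lugs [([0.55, -0.282, 0.035], 0.69), ([0.402, -0.268, 0.005], 0.53), ([0.559, -0.389, 0.004], 0.46)]
ring_hinge [([0.498, -0.284, 0.026], 0.49), ([0.524, -0.385, 0.004], 0.48), ([0.436, -0.266, 0.004], 0.47)]
nest [([0.524, -0.289, -0.001], 0.95)]
rack []
rack_place [([0.462, -0.081, 0.143], 0.77), ([0.71, -0.047, 0.009], 0.3)]
foot [([0.572, 0.242, -0.002], 0.84)]
axis [([0.569, 0.237, 0.087], 0.67), ([0.71, -0.047, 0.007], 0.18)]
tube_rack [([0.715, -0.271, 0.0], 0.67), ([0.466, -0.081, -0.0], 0.27)]
dish_mid [([0.499, -0.285, 0.029], 0.61), ([0.71, -0.045, 0.008], 0.58)]
timer [([0.364, -0.388, 0.002], 0.59)]
['Unreachable', 'tip_extent']
```

```bash
python3 - <<'E'
from h import *
S=np.load("scene0.npz");T=np.load("top0.npz")
cv2.imwrite("pics/both.png",cv2.resize(np.vstack([S["color"],T["color"]]),None,fx=.714,fy=.714))
for n,D in(("scene",S),("top",T)):
    P=cloud(D)
    def box(c,r,z0,z1):
        m=(np.hypot(P[...,0]-c[0],P[...,1]-c[1])<r)&(P[...,2]>z0)&(P[...,2]<z1)&(D["depth"]>0);return m
    m=box((.57,.238),.03,.07,.16);q=P[m];zt=np.percentile(q[:,2],[5,50,90,97]);tp=q[q[:,2]>zt[2]-.004]
    print(n,"spindle",len(q),zt,tp.min(0),tp.max(0),tp.mean(0))
    m=box((.465,-.077),.06,.125,.2);q=P[m];print("grips",len(q),q.min(0),q.max(0),q.mean(0))
    c=q[q[:,2]>.15];w=np.cov(c[:,:2].T);print(" grip axis",np.linalg.eigh(w))
    m=box((.465,-.077),.06,.084,.105);q=P[m];print("bar",q.mean(0),q.min(0),q.max(0))
    m=box((.523,-.286),.045,.0285,.05);q=P[m];print("ring",len(q),q.mean(0),q.min(0),q.max(0),np.linalg.eigh(np.cov(q[:,:2].T)))
def crop(D,c,s,h=60):
    K=D["mtx"];x=D["attitude"].T@(np.array(c)-D["xyz"]);u=int(K[0,2]-K[0,0]*x[0]/x[2]);v=int(K[1,2]+K[1,1]*x[1]/x[2]);print(u,v)
    return cv2.resize(D["color"][max(v-h,0):v+h,max(u-h,0):u+h],(s,s),interpolation=cv2.INTER_CUBIC)
a=[crop(D,c,266) for D in(S,T) for c in((.465,-.077,.1),(.523,-.286,.03),(.57,.238,.08))]
cv2.imwrite("pics/crops.png",np.vstack([np.hstack(a[:3]),np.hstack(a[3:])]))
E
```

```text
scene spindle 222 [0.07283418 0.10469286 0.11188362 0.11282685] [0.55966937 0.22211051 0.10796472] [0.58648663 0.25035642 0.11490358] [0.57225711 0.23534536 0.11049993]
grips 163 [ 0.44872622 -0.10449492  0.1257762 ] [ 0.48542468 -0.04808437  0.17163956] [ 0.47009662 -0.07729516  0.15351557]
 grip axis EighResult(eigenvalues=array([4.82403702e-05, 5.26273246e-04]), eigenvectors=array([[-0.96673862,  0.25576637],
       [ 0.25576637,  0.96673862]]))
bar [ 0.46849135 -0.07657281  0.09514102] [ 0.43713568 -0.11706907  0.08400669] [ 0.498091   -0.03649777  0.10422452]
ring 359 [ 0.5208743  -0.28554391  0.03249639] [ 0.48300691 -0.31927275  0.02851675] [ 0.55617887 -0.25476924  0.04428583] EighResult(eigenvalues=array([0.0002258 , 0.00034905]), eigenvectors=array([[ 0.27531282, -0.96135469],
       [-0.96135469, -0.27531282]]))
top spindle 208 [0.0752087  0.10612791 0.10975358 0.11051981] [0.55859307 0.22423584 0.10575507] [0.58486961 0.25036206 0.11208023] [0.57182116 0.23642776 0.10823585]
grips 157 [ 0.44941424 -0.10429354  0.12538826] [ 0.48501995 -0.04650264  0.17035661] [ 0.46632233 -0.0749321   0.15537296]
 grip axis EighResult(eigenvalues=array([3.50283331e-05, 5.24474826e-04]), eigenvectors=array([[-0.96623337,  0.25766853],
       [ 0.25766853,  0.96623337]]))
bar [ 0.4608343  -0.07636335  0.09348506] [ 0.43250071 -0.11749394  0.08402293] [ 0.49694424 -0.03752558  0.10378229]
ring 258 [ 0.52665156 -0.28410655  0.03178996] [ 0.49084823 -0.3161581   0.02850388] [ 0.55799369 -0.26129685  0.04046372] EighResult(eigenvalues=array([0.0001676 , 0.00027983]), eigenvectors=array([[ 0.33121893, -0.94355393],
       [-0.94355393, -0.33121893]]))
293 219
209 268
434 243
279 213
373 191
134 168
```

View pics/both.png

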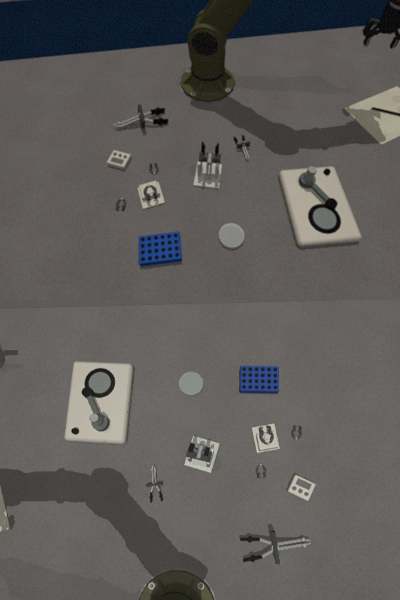

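View pics/crops.png

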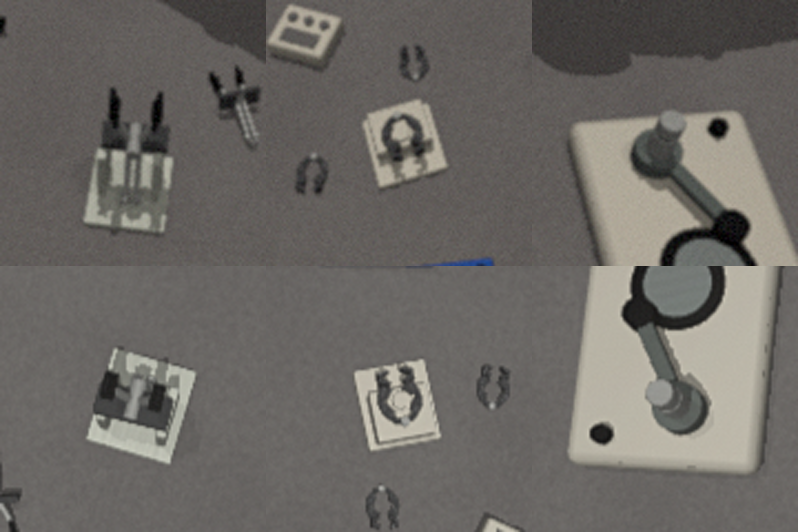

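```bash
python3 - <<'E'
from h import *
for c in("scene","top"):
    D=dict(np.load(c+"0.npz"));P=cloud(D);g=D["color"].mean(-1);ok=D["depth"]>0
    def near(xy,r): return (np.hypot(P[...,0]-xy[0],P[...,1]-xy[1])<r)&ok
    for n,t in(("rack","rack"),("nest","nest"),("ring","ring_center")):
        for r in nets.trace(c,t)[:3]:
            q=P[r["region"]&ok];z=q[:,2]
            print(c,n,round(r["score"],2),len(q),q.mean(0).round(4),z.max().round(4))
            if n=="rack": s=q[(abs(z-.085)<.004)]
            elif n=="nest": s=q[z<.032]
            else: s=q
            if len(s)>4:
                (x,y),(w,h),a=cv2.minAreaRect((s[:,:2]*1000).astype(np.float32));print("   rect",round(x,1),round(y,1),round(w,1),round(h,1),round(a,1))
    m=near((.572,.237),.0105)&(P[...,2]>.1);print(c,"top z",np.median(P[m][:,2]),m.sum())
    m=near((.572,.237),.024)&~near((.572,.237),.018)&(abs(P[...,2]-.056)<.006);print(" hub",np.median(P[m][:,2]),m.sum())
    m=near((.572,.237),.07)&(abs(P[...,2]-.032)<.006)&(g>150);print(" slab",np.median(P[m][:,2]),m.sum())
    m=near((.6,-.15),.04);print(" bench",np.median(P[m][:,2]))
    m=near((.572,.237),.02)&(P[...,2]>.104);q=P[m][:,:2]*1000;print(" spindle top circ",cv2.minEnclosingCircle(q.astype(np.float32)),m.sum())
    m=near((.466,-.077),.06)&(P[...,2]>.14);q=P[m];print(" grips",(q.min(0)+q.max(0))/2,"z",q[:,2].max())
E
```

```text
scene rack 0.7 1095 [ 0.4842 -0.0841  0.0189] 0.0908
   rect 481.8 -83.9 69.5 16.1 73.9
scene rack 0.51 2519 [ 0.7195 -0.2702  0.0277] 0.0346
scene nest 0.71 816 [ 0.5295 -0.2841  0.0169] 0.0401
   rect 520.4 -285.7 92.4 74.7 9.9
scene ring 0.73 193 [ 0.5247 -0.2836  0.0337] 0.0443
   rect 526.5 -283.1 54.4 41.9 11.8
scene ring 0.58 125 [ 0.4172 -0.2668  0.0048] 0.014
   rect 417.6 -267.3 44.7 33.5 12.1
scene ring 0.51 141 [ 0.5404 -0.3851  0.005 ] 0.0138
   rect 537.2 -384.5 32.0 48.2 78.2
scene top z 0.1102813167406752 55
 hub 0.05696658367113244 96
 slab 0.033162300374251164 1230
 bench 0.0011595448620970172
 spindle top circ ((572.1746215820312, 236.5278778076172), 14.497430801391602) 113
 grips [ 0.46707545 -0.07628965  0.15655571] z 0.1716395601294931
top rack 0.63 2120 [ 0.7123 -0.2682  0.0254] 0.033
top nest 0.88 997 [ 0.5195 -0.2834  0.0158] 0.0405
   rect 525.9 -285.6 89.1 78.8 10.2
top ring 0.68 139 [ 0.5391 -0.3855  0.0013] 0.01
   rect 539.9 -384.8 32.1 39.8 86.1
top ring 0.63 262 [ 0.527  -0.2823  0.0293] 0.0402
   rect 526.7 -283.2 54.9 42.9 12.2
top ring 0.56 48 [ 0.4096 -0.2704  0.0037] 0.0124
   rect 409.9 -268.8 28.2 16.8 89.3
top top z 0.10793883641286284 73
 hub 0.05411555356509812 119
 slab 0.03035397813541052 1904
 bench -0.001587923650518741
 spindle top circ ((571.6290283203125, 236.69088745117188), 13.796183586120605) 127
 grips [ 0.46721709 -0.07539809  0.15622893] z 0.1703566050416987
```

```bash
cat >> h.py <<'E'
def go(t,yaw=None):
    """tool-frame mm to reach t; yaw: pliers yaw deg (tool x = -pliers x)"""
    s=observe();R=np.array(s["orientation"]);d=R.T@(np.array(t)-s["ee_pos"])*1000
    print("go",np.round(t,4),"mm",d.round(1))
    if yaw is not None:
        from scipy.spatial.transform import Rotation as Q
        a=np.radians(yaw);x=np.array([np.cos(a),np.sin(a),0]);z=np.array([0,0,-1.])
        W=np.stack([-x,np.cross(z,-x),z],1);print("  rotvec deg",np.degrees(Q.from_matrix(R.T@W).as_rotvec()).round(1))
E
python3 - <<'E'
from h import *
st();go([.45,.35,.255],-15.5);go([.4665,-.0765,.22],-15.5)
E
```

```text
t 1.8 p [0.175  0.6    0.2563] w 0.0853 f [ 0.7 -0.2 -0.5] 
 [[-0.96, 0.28, 0.0], [0.28, 0.96, -0.0], [-0.0, -0.0, -1.0]]
go [0.45  0.35  0.255] mm [-334.  -163.     1.3]
  rotvec deg [-0.   0.  -0.8]
go [ 0.4665 -0.0765  0.22  ] mm [-469.2 -567.8   36.3]
  rotvec deg [-0.   0.  -0.8]
```

Call:
{"op": "apply_moves", "data": {"motion": [{"xyz":[-40,-20,0]},{"xyz":[-45,-22,0]},{"xyz":[-45,-22,0]},{"xyz":[-45,-22,0]},{"xyz":[-45,-22,0]},{"xyz":[-45,-22,0]},{"xyz":[-40,-20,0]},{"xyz":[-29,-13,0]}]}}

```text
invalid input
```

Call:
{"op": "apply_moves", "data": {"motion": [{"xyz":[-17,-50,0]},{"xyz":[-17,-50,0]},{"xyz":[-17,-50,0]},{"xyz":[-17,-50,0]},{"xyz":[-17,-50,0]},{"xyz":[-17,-50,0]},{"xyz":[-17,-50,0]},{"xyz":[-16,-50,0]}]}}

```text
invalid input
```

```bash
python3 - <<'E'
from h import *
st();go([.4665,-.0765,.22],-15.5)
E
```

```text
t 1.8 p [0.175  0.6    0.2563] w 0.0853 f [ 0.7 -0.2 -0.5] 
 [[-0.96, 0.28, 0.0], [0.28, 0.96, -0.0], [-0.0, -0.0, -1.0]]
go [ 0.4665 -0.0765  0.22  ] mm [-469.2 -567.8   36.3]
  rotvec deg [-0.   0.  -0.8]
```

Every field seems required.

Call:
{"op": "apply_moves", "data": {"motion": [{"delta_rot":[0,0,0],"jaw":100,"xyz":[-40,-20,0]},{"delta_rot":[0,0,0],"jaw":100,"xyz":[-45,-22,0]},{"delta_rot":[0,0,0],"jaw":100,"xyz":[-45,-22,0]},{"delta_rot":[0,0,0],"jaw":100,"xyz":[-45,-22,0]},{"delta_rot":[0,0,0],"jaw":100,"xyz":[-45,-22,0]},{"delta_rot":[0,0,0],"jaw":100,"xyz":[-45,-22,0]},{"delta_rot":[0,0,0],"jaw":100,"xyz":[-40,-20,0]},{"delta_rot":[0,0,-0.8],"jaw":100,"xyz":[-29,-13,0]}]}}

```text
time_s: 2.8
ee_pos: [0.4517, 0.348, 0.2564]
orientation: [[-0.963, 0.268, 0.001], [0.268, 0.963, -0.0], [-0.001, -0.0, -1.0]]
ft_force: [0.1, 0.0, 0.1]
grip_width: 0.0855
```

Call:
{"op": "apply_moves", "data": {"motion": [{"delta_rot":[0,0,0],"jaw":100,"xyz":[-17,-50,0]},{"delta_rot":[0,0,0],"jaw":100,"xyz":[-17,-50,0]},{"delta_rot":[0,0,0],"jaw":100,"xyz":[-17,-50,0]},{"delta_rot":[0,0,0],"jaw":100,"xyz":[-17,-50,0]},{"delta_rot":[0,0,0],"jaw":100,"xyz":[-17,-50,0]},{"delta_rot":[0,0,0],"jaw":100,"xyz":[-17,-50,0]},{"delta_rot":[0,0,0],"jaw":100,"xyz":[-17,-50,0]},{"delta_rot":[0,0,0],"jaw":100,"xyz":[-10,-40,0]}]}}

```text
time_s: 3.8
ee_pos: [0.4704, -0.0627, 0.2565]
orientation: [[-0.963, 0.268, 0.001], [0.268, 0.963, -0.0], [-0.001, -0.0, -1.0]]
ft_force: [0.3, 0.3, 0.6]
grip_width: 0.0853
```

```bash
python3 - <<'E'
from h import *
st();go([.4665,-.0765,.22],-15.5);go([.4665,-.0765,.151],-15.5)
E
```

```text
t 3.8 p [ 0.4704 -0.0627  0.2565] w 0.0853 f [0.3 0.3 0.6] 
 [[-0.963, 0.268, 0.001], [0.268, 0.963, -0.0], [-0.001, -0.0, -1.0]]
go [ 0.4665 -0.0765  0.22  ] mm [  0.  -14.4  36.5]
  rotvec deg [-0.   0.  -0.1]
go [ 0.4665 -0.0765  0.151 ] mm [ 1.000e-01 -1.430e+01  1.055e+02]
  rotvec deg [-0.   0.  -0.1]
```

Call:
{"op": "apply_moves", "data": {"motion": [{"delta_rot":[0,0,0],"jaw":100,"xyz":[0,-14,20]},{"delta_rot":[0,0,0],"jaw":100,"xyz":[0,-0.3,25]},{"delta_rot":[0,0,0],"jaw":100,"xyz":[0,0,25]},{"delta_rot":[0,0,0],"jaw":90,"xyz":[0,0,20]},{"delta_rot":[0,0,0],"jaw":80,"xyz":[0,0,18]},{"delta_rot":[0,0,0],"jaw":70,"xyz":[0,0,0]},{"delta_rot":[0,0,0],"jaw":70,"xyz":[0,0,0]},{"delta_rot":[0,0,0],"jaw":70,"xyz":[0,0,0]}]}}

```text
time_s: 4.8
ee_pos: [0.4671, -0.0742, 0.1491]
orientation: [[-0.964, 0.267, 0.001], [0.267, 0.964, -0.0], [-0.001, 0.0, -1.0]]
ft_force: [-0.3, -0.3, -0.2]
grip_width: 0.0598
```

Call:
{"op": "apply_moves", "data": {"motion": [{"delta_rot":[0,0,0],"jaw":67,"xyz":[0,0,0]},{"delta_rot":[0,0,0],"jaw":65,"xyz":[0,0,0]},{"delta_rot":[0,0,0],"jaw":63,"xyz":[0,0,0]},{"delta_rot":[0,0,0],"jaw":63,"xyz":[0,0,0]}]}}

```text
time_s: 5.3
ee_pos: [0.4672, -0.0743, 0.1493]
orientation: [[-0.964, 0.267, 0.002], [0.267, 0.964, -0.0], [-0.002, 0.0, -1.0]]
ft_force: [-1.0, -0.3, 10.1]
grip_width: 0.054
```

Call:
{"op": "apply_moves", "data": {"motion": [{"delta_rot":[0,0,0],"jaw":63,"xyz":[0,0,-2]},{"delta_rot":[0,0,0],"jaw":63,"xyz":[0,0,-4]},{"delta_rot":[0,0,0],"jaw":63,"xyz":[0,0,-10]},{"delta_rot":[0,0,0],"jaw":63,"xyz":[0,0,-20]},{"delta_rot":[0,0,0],"jaw":63,"xyz":[0,0,-30]},{"delta_rot":[0,0,0],"jaw":63,"xyz":[0,0,-30]},{"delta_rot":[0,0,0],"jaw":63,"xyz":[0,0,-20]},{"delta_rot":[0,0,0],"jaw":63,"xyz":[0,0,0]}]}}

```text
time_s: 6.3
ee_pos: [0.4672, -0.0741, 0.2658]
orientation: [[-0.964, 0.267, 0.003], [0.267, 0.964, -0.0], [-0.003, 0.001, -1.0]]
ft_force: [0.6, -0.3, -1.7]
grip_width: 0.054
```

```bash
python3 - <<'E'
from h import *
st()
im=get_image("scene");c=im["color"]
for n in("pliers_grip","pliers_pivot","pliers_tips"):
  for cam in("scene","top"): print(n,cam,[(np.round(r["xyz"],3).tolist(),round(r["score"],2)) for r in nets.landmark_of(cam,n)])
t=get_image("top")["color"]
a=cv2.resize(c[120:290,210:380],(400,400),interpolation=3);b=cv2.resize(t[120:290,190:360],(400,400),interpolation=3)
cv2.imwrite("pics/lift.png",np.hstack([a,b]))
E
```

```text
t 6.3 p [ 0.4672 -0.0741  0.2658] w 0.054 f [ 0.6 -0.3 -1.7] 
 [[-0.964, 0.267, 0.003], [0.267, 0.964, -0.0], [-0.003, 0.001, -1.0]]
pliers_grip scene [([0.466, -0.074, 0.26], 0.94), ([0.185, -0.228, 0.018], 0.67), ([0.34, 0.068, 0.011], 0.5)]
pliers_grip top [([0.178, -0.226, 0.015], 0.98), ([0.342, 0.068, 0.011], 0.73), ([0.466, -0.078, 0.146], 0.67)]
pliers_pivot scene [([0.377, 0.069, 0.019], 0.83), ([0.471, -0.074, 0.205], 0.66), ([0.188, -0.297, 0.028], 0.56)]
pliers_pivot top [([0.374, 0.07, 0.017], 0.9), ([0.464, -0.078, 0.09], 0.88), ([0.192, -0.293, 0.03], 0.75)]
pliers_tips scene [([0.491, -0.08, 0.133], 0.95), ([0.205, -0.397, 0.019], 0.77), ([0.433, 0.074, 0.01], 0.56)]
pliers_tips top [([0.492, -0.083, 0.011], 0.98), ([0.432, 0.076, 0.01], 0.66), ([0.2, -0.394, 0.024], 0.63)]
```

View pics/lift.png

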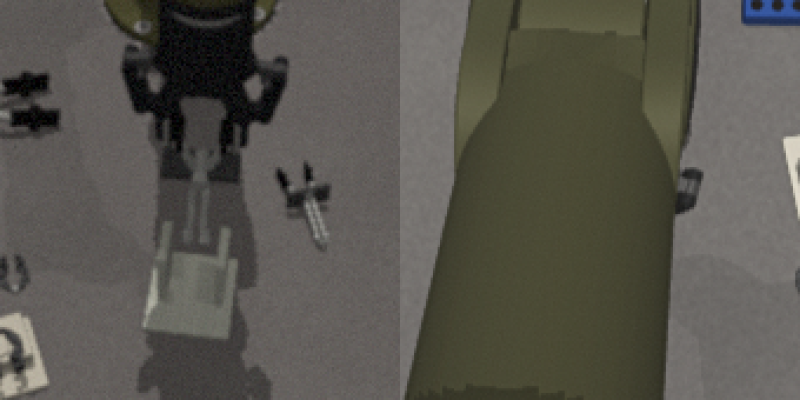

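```bash
python3 - <<'E'
from h import *
go([.5489,.243,.2658],-15.5)
E
```

```text
go [0.5489 0.243  0.2658] mm [  4.9 327.6  -2.2]
  rotvec deg [-0.  -0.1  0. ]
```

Call:
{"op": "apply_moves", "data": {"motion": [{"delta_rot":[0,0,0],"jaw":63,"xyz":[0,25,0]},{"delta_rot":[0,0,0],"jaw":63,"xyz":[1,50,0]},{"delta_rot":[0,0,0],"jaw":63,"xyz":[1,55,0]},{"delta_rot":[0,-0.1,0],"jaw":63,"xyz":[1,55,0]},{"delta_rot":[0,0,0],"jaw":63,"xyz":[1,55,0]},{"delta_rot":[0,0,0],"jaw":63,"xyz":[1,50,0]},{"delta_rot":[0,0,0],"jaw":63,"xyz":[0,37.6,0]},{"delta_rot":[0,0,0],"jaw":63,"xyz":[0,0,0]}]}}

```text
time_s: 7.7
ee_pos: [0.5486, 0.247, 0.2632]
orientation: [[-0.965, 0.262, 0.0], [0.262, 0.965, 0.001], [0.0, 0.001, -1.0]]
ft_force: [-0.8, -1.0, -2.4]
grip_width: 0.0537
```

Call:
{"op": "apply_moves", "data": {"motion": [{"delta_rot":[0,0,0],"jaw":63,"xyz":[0,0,6]},{"delta_rot":[0,0,0],"jaw":63,"xyz":[0,0,2]},{"delta_rot":[0,0,0],"jaw":63,"xyz":[0,0,2]},{"delta_rot":[0,0,0],"jaw":63,"xyz":[0,0,0]}]}}

```text
time_s: 8.2
ee_pos: [0.5491, 0.2424, 0.2543]
orientation: [[-0.964, 0.267, 0.002], [0.267, 0.964, -0.001], [-0.002, -0.0, -1.0]]
ft_force: [0.3, -0.0, -1.2]
grip_width: 0.0537
```

```bash
python3 - <<'E'
from h import *
st();go([.5489,.243,.2508],-15.5)
im=get_image("scene");c=im["color"];cv2.imwrite("pics/touch.png",cv2.resize(c[130:300,330:520],(760,680)[:2],interpolation=3)[:600])
print([(np.round(r["xyz"],4).tolist(),round(r["score"],2)) for n in("axis","pliers_tips") for r in nets.landmark_of("scene",n)])
E
```

```text
t 8.2 p [0.5491 0.2424 0.2543] w 0.0537 f [ 0.3 -0.  -1.2] 
 [[-0.964, 0.267, 0.002], [0.267, 0.964, -0.001], [-0.002, -0.0, -1.0]]
go [0.5489 0.243  0.2508] mm [0.4 0.6 3.5]
  rotvec deg [-0.   0.1 -0. ]
[([0.5698, 0.2346, 0.0857], 0.87), ([0.2024, -0.3965, 0.019], 0.83), ([0.5757, 0.2359, 0.121], 0.78), ([0.4326, 0.0784, 0.0094], 0.63)]
```

View pics/touch.png

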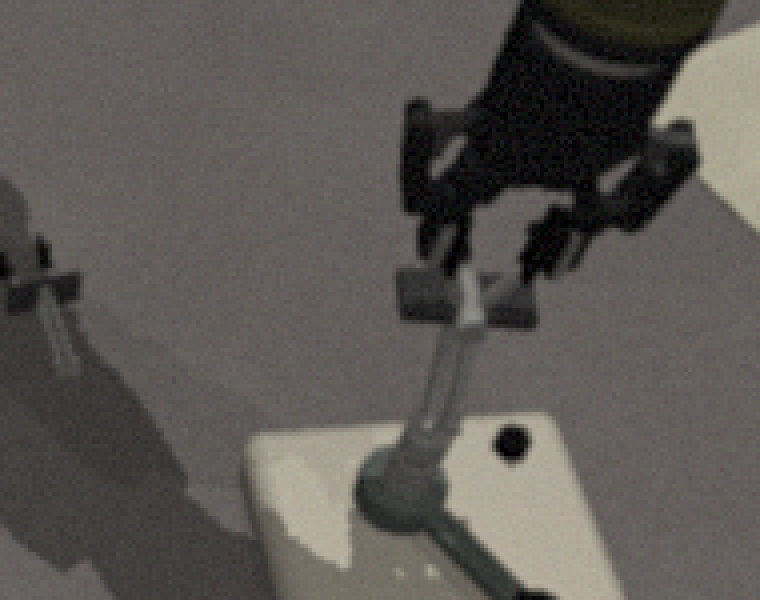

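Call:
{"op": "apply_moves", "data": {"motion": [{"delta_rot":[0,0,0],"jaw":63,"xyz":[0,0,1]},{"delta_rot":[0,0,0],"jaw":63,"xyz":[0,0,1]},{"delta_rot":[0,0,0],"jaw":63,"xyz":[0,0,0]}]}}

```text
time_s: 8.72
ee_pos: [0.549, 0.243, 0.2521]
orientation: [[-0.964, 0.267, 0.001], [0.267, 0.964, -0.001], [-0.002, -0.0, -1.0]]
ft_force: [-0.5, -0.6, -1.8]
grip_width: 0.054
```

Call:
{"op": "apply_moves", "data": {"motion": [{"delta_rot":[0,0,0],"jaw":63,"xyz":[0,0,1]},{"delta_rot":[0,0,0],"jaw":63,"xyz":[0,0,0]}]}}

```text
time_s: 8.98
ee_pos: [0.5491, 0.243, 0.2513]
orientation: [[-0.964, 0.267, 0.002], [0.267, 0.964, -0.0], [-0.002, 0.0, -1.0]]
ft_force: [-0.6, -0.7, -0.8]
grip_width: 0.054
```

Call:
{"op": "apply_moves", "data": {"motion": [{"delta_rot":[0,0,0],"jaw":63,"xyz":[0,0,0.7]},{"delta_rot":[0,0,0],"jaw":63,"xyz":[0,0,0]}]}}

```text
time_s: 9.22
ee_pos: [0.5492, 0.2431, 0.251]
orientation: [[-0.964, 0.267, 0.002], [0.267, 0.964, -0.0], [-0.002, 0.0, -1.0]]
ft_force: [-1.1, -0.6, 2.0]
grip_width: 0.0538
```

```bash
python3 - <<'E'
from h import *
go([.5245,-.285,.265],10.5)
E
```

```text
go [ 0.5245 -0.285   0.265 ] mm [-117.  -515.6  -14. ]
  rotvec deg [ -0.    0.1 -26. ]
```

Call:
{"op": "apply_moves", "data": {"motion": [{"delta_rot":[0,0,0],"jaw":63,"xyz":[0,0,-5]},{"delta_rot":[0,0,0],"jaw":63,"xyz":[-2,-10,-9]},{"delta_rot":[0,0,0],"jaw":63,"xyz":[-8,-35,0]},{"delta_rot":[0,0,0],"jaw":63,"xyz":[-13,-55,0]},{"delta_rot":[0,0,0],"jaw":63,"xyz":[-13,-58,0]},{"delta_rot":[0,0,0],"jaw":63,"xyz":[-13,-58,0]},{"delta_rot":[0,0,0],"jaw":63,"xyz":[-13,-58,0]},{"delta_rot":[0,0,0],"jaw":63,"xyz":[-13,-58,0]}]}}

```text
time_s: 10.22
ee_pos: [0.5323, -0.0996, 0.2655]
orientation: [[-0.964, 0.267, 0.003], [0.267, 0.964, -0.001], [-0.003, -0.0, -1.0]]
ft_force: [1.4, -0.7, -1.2]
grip_width: 0.0537
```

Call:
{"op": "apply_moves", "data": {"motion": [{"delta_rot":[0,0,0],"jaw":63,"xyz":[-13,-58,0]},{"delta_rot":[0,0,0],"jaw":63,"xyz":[-13,-55,0]},{"delta_rot":[0,0,0],"jaw":63,"xyz":[-12,-45,0]},{"delta_rot":[0,0,0],"jaw":63,"xyz":[-10,-26,0]},{"delta_rot":[0,0,-9],"jaw":63,"xyz":[-4,-8,0]},{"delta_rot":[0,0,-9],"jaw":63,"xyz":[0,0,0]},{"delta_rot":[0,0,-8],"jaw":63,"xyz":[0,0,0]},{"delta_rot":[0,0,0],"jaw":63,"xyz":[0,0,0]}]}}

```text
time_s: 11.22
ee_pos: [0.5312, -0.2967, 0.2652]
orientation: [[-0.983, -0.181, 0.002], [-0.181, 0.983, -0.001], [-0.002, -0.001, -1.0]]
ft_force: [1.0, -0.7, -1.1]
grip_width: 0.0542
```

```bash
python3 - <<'E'
from h import *
st();go([.5245,-.285,.195],10.5)
E
```

```text
t 11.22 p [ 0.5312 -0.2967  0.2652] w 0.0542 f [ 1.  -0.7 -1.1] 
 [[-0.983, -0.181, 0.002], [-0.181, 0.983, -0.001], [-0.002, -0.001, -1.0]]
go [ 0.5245 -0.285   0.195 ] mm [ 4.6 12.8 70.2]
  rotvec deg [-0.1  0.1 -0.1]
```

Call:
{"op": "apply_moves", "data": {"motion": [{"delta_rot":[0,0,0],"jaw":63,"xyz":[4.6,12.8,15]},{"delta_rot":[0,0,0],"jaw":63,"xyz":[0,0,25]},{"delta_rot":[0,0,0],"jaw":63,"xyz":[0,0,20]},{"delta_rot":[0,0,0],"jaw":63,"xyz":[0,0,10]},{"delta_rot":[0,0,0],"jaw":63,"xyz":[0,0,0]}]}}

```text
time_s: 11.85
ee_pos: [0.5248, -0.2843, 0.1945]
orientation: [[-0.983, -0.181, 0.001], [-0.181, 0.983, -0.0], [-0.001, -0.0, -1.0]]
ft_force: [-0.0, 0.3, -1.1]
grip_width: 0.0539
```

```bash
python3 - <<'E'
from h import *
st()
im=get_image("scene");c=im["color"];cv2.imwrite("pics/nest.png",cv2.resize(c[215:315,150:270],(720,600),interpolation=3))
np.savez("n1.npz",**{k:np.array(v) for k,v in im.items()})
for n in("ring_lugs","pliers_tips","ring_center","pliers_pivot"): print(n,[(np.round(r["xyz"],4).tolist(),round(r["score"],2)) for r in nets.landmark_of("scene",n)][:3])
def px(p):
    x=np.array(im["attitude"]).T@(np.array(p)-im["xyz"]);K=np.array(im["mtx"]);u=K[0,2]-K[0,0]*x[0]/x[2];v=K[1,2]+K[1,1]*x[1]/x[2];return ((u-150)*6,(v-215)*6)
s=observe();R=np.array(s["orientation"]);p=np.array(s["ee_pos"])
for y in(-5.2,5.2): print("pin end pred",np.round(px(p+R@np.array([-24,y,141.5])/1000)))
a=np.radians(10.5);C=np.array([.5245,-.285,0]);x=np.array([np.cos(a),np.sin(a),0])
print("lugs top mid",np.round(px(C+.024*x+[0,0,.039])),"hinge",np.round(px(C-.022*x+[0,0,.031])),"ctr top stub",np.round(px(C+[0,0,.031])))
E
```

```text
t 11.85 p [ 0.5248 -0.2843  0.1945] w 0.0539 f [-0.   0.3 -1.1] 
 [[-0.983, -0.181, 0.001], [-0.181, 0.983, -0.0], [-0.001, -0.0, -1.0]]
ring_lugs [([0.5469, -0.2783, 0.0301], 0.66), ([0.5538, -0.3886, 0.0044], 0.44), ([0.3997, -0.2703, 0.0021], 0.42)]
pliers_tips [([0.4332, 0.0768, 0.0122], 0.63), ([0.551, -0.2809, 0.0598], 0.58)]
ring_center [([0.536, -0.3838, 0.0032], 0.7), ([0.4206, -0.2653, 0.002], 0.6), ([0.5223, -0.2859, 0.0267], 0.55)]
pliers_pivot [([0.527, -0.286, 0.1328], 0.84), ([0.1861, -0.299, 0.0267], 0.69), ([0.3807, 0.0684, 0.0188], 0.54)]
pin end pred [356. 350.]
pin end pred [383. 341.]
lugs top mid [373. 362.] hinge [346. 275.] ctr top stub [360. 320.]
```

View pics/nest.png

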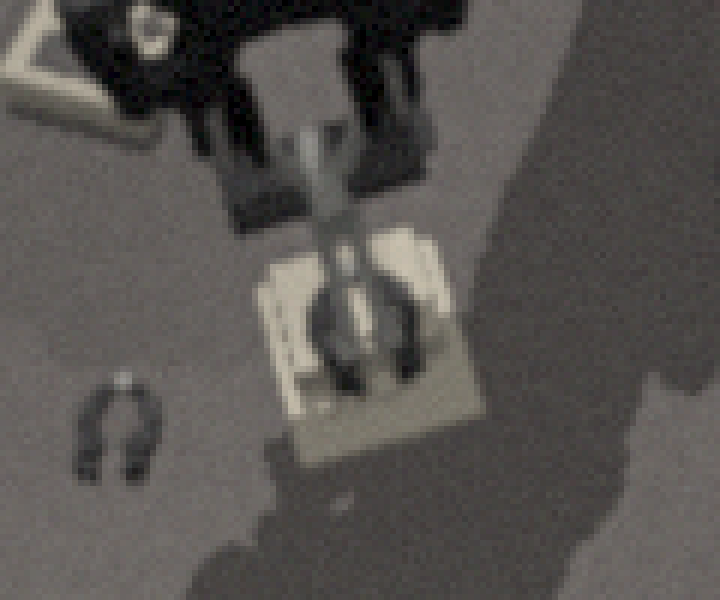

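Call:
{"op": "apply_moves", "data": {"motion": [{"delta_rot":[0,0,0],"jaw":63,"xyz":[0,0.5,8]},{"delta_rot":[0,0,0],"jaw":63,"xyz":[0,0,5]},{"delta_rot":[0,0,0],"jaw":63,"xyz":[0,0,1.5]},{"delta_rot":[0,0,0],"jaw":63,"xyz":[0,0,1]},{"delta_rot":[0,0,0],"jaw":63,"xyz":[0,0,0]}]}}

```text
time_s: 12.72
ee_pos: [0.525, -0.2837, 0.1793]
orientation: [[-0.983, -0.183, 0.002], [-0.183, 0.983, -0.0], [-0.002, -0.001, -1.0]]
ft_force: [-0.4, 0.4, -1.7]
grip_width: 0.0543
```

Call:
{"op": "apply_moves", "data": {"motion": [{"delta_rot":[0,0,0],"jaw":63,"xyz":[0,0,2]},{"delta_rot":[0,0,0],"jaw":63,"xyz":[0,0,2]},{"delta_rot":[0,0,0],"jaw":63,"xyz":[0,0,0]}]}}

```text
time_s: 13.1
ee_pos: [0.5249, -0.2837, 0.1751]
orientation: [[-0.983, -0.183, 0.001], [-0.183, 0.983, -0.0], [-0.001, -0.001, -1.0]]
ft_force: [0.4, -0.1, -1.2]
grip_width: 0.0537
```

Call:
{"op": "apply_moves", "data": {"motion": [{"delta_rot":[0,0,0],"jaw":63,"xyz":[0,0,2.5]},{"delta_rot":[0,0,0],"jaw":63,"xyz":[0,0,2]},{"delta_rot":[0,0,0],"jaw":63,"xyz":[0,0,0]}]}}

```text
time_s: 13.48
ee_pos: [0.5249, -0.2837, 0.1706]
orientation: [[-0.983, -0.183, 0.001], [-0.183, 0.983, -0.0], [-0.001, -0.001, -1.0]]
ft_force: [-0.5, -0.1, -2.4]
grip_width: 0.0539
```

Call:
{"op": "apply_moves", "data": {"motion": [{"delta_rot":[0,0,0],"jaw":63,"xyz":[0,0,1.2]},{"delta_rot":[0,0,0],"jaw":63,"xyz":[0,0,0]}]}}

```text
time_s: 13.72
ee_pos: [0.525, -0.2837, 0.1695]
orientation: [[-0.983, -0.183, 0.002], [-0.183, 0.983, -0.0], [-0.001, -0.001, -1.0]]
ft_force: [-0.8, -0.0, -2.1]
grip_width: 0.0539
```

Call:
{"op": "apply_moves", "data": {"motion": [{"delta_rot":[0,0,0],"jaw":60,"xyz":[0,0,-0.7]},{"delta_rot":[0,0,0],"jaw":57,"xyz":[0,0,-0.7]},{"delta_rot":[0,0,0],"jaw":54,"xyz":[0,0,-0.7]},{"delta_rot":[0,0,0],"jaw":54,"xyz":[0,0,0]},{"delta_rot":[0,0,0],"jaw":54,"xyz":[0,0,0]}]}}

```text
time_s: 14.35
ee_pos: [0.525, -0.2838, 0.1718]
orientation: [[-0.983, -0.183, 0.002], [-0.183, 0.983, -0.001], [-0.002, -0.001, -1.0]]
ft_force: [-0.1, -0.5, -0.8]
grip_width: 0.0461
```

Call:
{"op": "apply_moves", "data": {"motion": [{"delta_rot":[0,0,0],"jaw":51,"xyz":[0,0,-0.8]},{"delta_rot":[0,0,0],"jaw":48,"xyz":[0,0,-0.8]},{"delta_rot":[0,0,0],"jaw":45,"xyz":[0,0,-0.8]},{"delta_rot":[0,0,0],"jaw":45,"xyz":[0,0,0]},{"delta_rot":[0,0,0],"jaw":45,"xyz":[0,0,0]}]}}

```text
time_s: 14.98
ee_pos: [0.525, -0.2837, 0.1741]
orientation: [[-0.983, -0.183, 0.002], [-0.183, 0.983, -0.001], [-0.002, -0.001, -1.0]]
ft_force: [1.1, 0.2, -1.6]
grip_width: 0.0387
```

Call:
{"op": "apply_moves", "data": {"motion": [{"delta_rot":[0,0,0],"jaw":42,"xyz":[0,0,-0.6]},{"delta_rot":[0,0,0],"jaw":39,"xyz":[0,0,-0.6]},{"delta_rot":[0,0,0],"jaw":36,"xyz":[0,0,-0.6]},{"delta_rot":[0,0,0],"jaw":34,"xyz":[0,0,-0.4]},{"delta_rot":[0,0,0],"jaw":34,"xyz":[0,0,0]},{"delta_rot":[0,0,0],"jaw":34,"xyz":[0,0,0]}]}}

```text
time_s: 15.72
ee_pos: [0.525, -0.2837, 0.1763]
orientation: [[-0.983, -0.183, 0.002], [-0.183, 0.983, -0.0], [-0.002, -0.001, -1.0]]
ft_force: [0.5, -0.0, -0.7]
grip_width: 0.0293
```

```bash
python3 - <<'E'
from h import *
st()
im=get_image("scene");c=im["color"];cv2.imwrite("pics/spread.png",cv2.resize(c[205:305,150:270],(720,600),interpolation=3))
for n in("ring_lugs","pliers_tips","ring_center","pliers_pivot","pliers_grip"): print(n,[(np.round(r["xyz"],4).tolist(),round(r["score"],2)) for r in nets.landmark_of("scene",n)][:4])
E
```

```text
t 15.72 p [ 0.525  -0.2837  0.1763] w 0.0293 f [ 0.5 -0.  -0.7] 
 [[-0.983, -0.183, 0.002], [-0.183, 0.983, -0.0], [-0.002, -0.001, -1.0]]
ring_lugs [([0.7088, -0.2685, -0.001], 0.65), ([0.4011, -0.2675, 0.0035], 0.5), ([0.5537, -0.389, 0.0028], 0.47), ([0.549, -0.2693, 0.0335], 0.46)]
pliers_tips [([0.5453, -0.2655, 0.0373], 0.86), ([0.4327, 0.0772, 0.0114], 0.68), ([0.7066, -0.0477, 0.0055], 0.52)]
ring_center [([0.5295, -0.279, 0.0254], 0.68), ([0.5348, -0.3841, 0.0021], 0.56), ([0.4218, -0.268, 0.0017], 0.51), ([0.4652, -0.0768, -0.0004], 0.17)]
pliers_pivot [([0.1901, -0.2949, 0.0282], 0.92), ([0.3767, 0.0708, 0.0201], 0.78), ([0.5271, -0.2837, 0.1087], 0.6), ([0.5445, -0.2633, 0.0356], 0.53)]
pliers_grip [([0.5243, -0.2941, 0.162], 0.96), ([0.341, 0.0636, 0.0101], 0.68), ([0.183, -0.2295, 0.0145], 0.68), ([0.5273, -0.283, 0.0273], 0.27)]
```

View pics/spread.png

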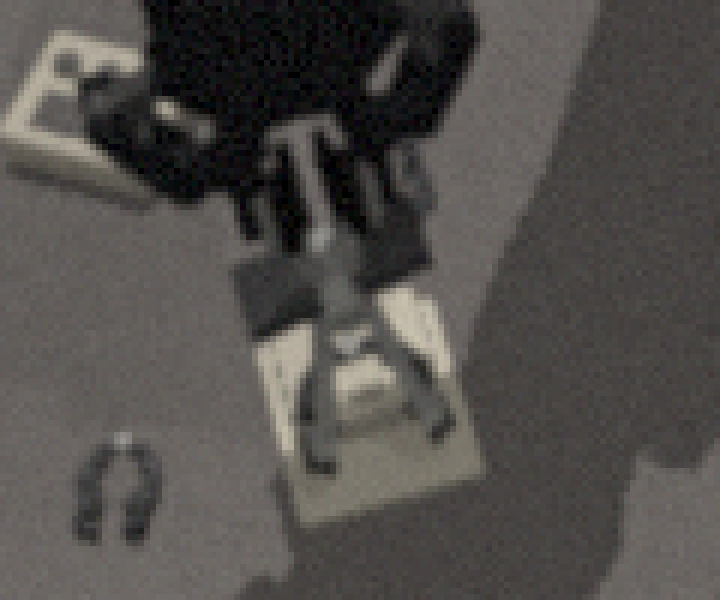

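Call:
{"op": "apply_moves", "data": {"motion": [{"delta_rot":[0,0,0],"jaw":34,"xyz":[0,0,0.7]},{"delta_rot":[0,0,0],"jaw":34,"xyz":[0,0,0]}]}}

```text
time_s: 16.27
ee_pos: [0.5251, -0.2837, 0.1757]
orientation: [[-0.983, -0.183, 0.002], [-0.183, 0.983, -0.001], [-0.002, -0.001, -1.0]]
ft_force: [-0.3, -0.5, 0.0]
grip_width: 0.0294
```

Call:
{"op": "apply_moves", "data": {"motion": [{"delta_rot":[0,0,0],"jaw":34,"xyz":[0,0,0.7]},{"delta_rot":[0,0,0],"jaw":34,"xyz":[0,0,0]}]}}

```text
time_s: 16.52
ee_pos: [0.5251, -0.2838, 0.1751]
orientation: [[-0.983, -0.183, 0.002], [-0.183, 0.983, -0.001], [-0.002, -0.001, -1.0]]
ft_force: [0.1, 0.9, 2.0]
grip_width: 0.0296
```

Call:
{"op": "apply_moves", "data": {"motion": [{"delta_rot":[0,0,0],"jaw":34,"xyz":[0,0,0.7]},{"delta_rot":[0,0,0],"jaw":34,"xyz":[0,0,0]}]}}

```text
time_s: 16.77
ee_pos: [0.5251, -0.2838, 0.1744]
orientation: [[-0.983, -0.183, 0.002], [-0.183, 0.983, -0.001], [-0.002, -0.001, -1.0]]
ft_force: [-0.3, 1.3, 4.2]
grip_width: 0.0294
```

Call:
{"op": "apply_moves", "data": {"motion": [{"delta_rot":[0,0,0],"jaw":33,"xyz":[0,0,-0.6]},{"delta_rot":[0,0,0],"jaw":31.5,"xyz":[0,0,-0.6]},{"delta_rot":[0,0,0],"jaw":31.5,"xyz":[0,0,0]}]}}

```text
time_s: 17.15
ee_pos: [0.5249, -0.2839, 0.1753]
orientation: [[-0.983, -0.183, 0.001], [-0.183, 0.983, -0.001], [-0.001, -0.001, -1.0]]
ft_force: [0.5, -0.7, 1.8]
grip_width: 0.0271
```

Call:
{"op": "apply_moves", "data": {"motion": [{"delta_rot":[0,0,0],"jaw":31.5,"xyz":[0,0,-2]},{"delta_rot":[0,0,0],"jaw":31.5,"xyz":[0,0,-5]},{"delta_rot":[0,0,0],"jaw":31.5,"xyz":[0,0,-15]},{"delta_rot":[0,0,0],"jaw":31.5,"xyz":[0,0,-25]},{"delta_rot":[0,0,0],"jaw":31.5,"xyz":[0,0,-25]},{"delta_rot":[0,0,0],"jaw":31.5,"xyz":[0,0,-20]},{"delta_rot":[0,0,0],"jaw":31.5,"xyz":[0,0,-10]},{"delta_rot":[0,0,0],"jaw":31.5,"xyz":[0,0,0]}]}}

```text
time_s: 18.15
ee_pos: [0.525, -0.2837, 0.2782]
orientation: [[-0.983, -0.183, 0.003], [-0.183, 0.983, -0.001], [-0.003, -0.002, -1.0]]
ft_force: [-0.4, -0.5, -2.6]
grip_width: 0.0269
```

```bash
python3 - <<'E'
from h import *
st();go([.5676,.2358,.280],10.5)
im=get_image("scene");c=im["color"];cv2.imwrite("pics/up.png",cv2.resize(c[150:270,140:280],(700,600),interpolation=3))
P=cloud(im)
for n in("ring_center","ring_lugs"): print(n,[(np.round(r["xyz"],4).tolist(),round(r["score"],2)) for r in nets.landmark_of("scene",n)][:4])
E
```

```text
t 18.15 p [ 0.525  -0.2837  0.2782] w 0.0269 f [-0.4 -0.5 -2.6] 
 [[-0.983, -0.183, 0.003], [-0.183, 0.983, -0.001], [-0.003, -0.002, -1.0]]
go [0.5676 0.2358 0.28  ] mm [-136.9  503.    -2.3]
  rotvec deg [-0.1  0.1  0. ]
ring_center [([0.5383, -0.3855, -0.0016], 0.68), ([0.5301, -0.279, 0.1269], 0.59), ([0.4203, -0.2699, -0.0005], 0.5)]
ring_lugs [([0.5506, -0.2658, 0.1318], 0.59), ([0.5523, -0.3871, 0.0036], 0.56), ([0.4016, -0.2662, 0.0026], 0.53)]
```

View pics/up.png

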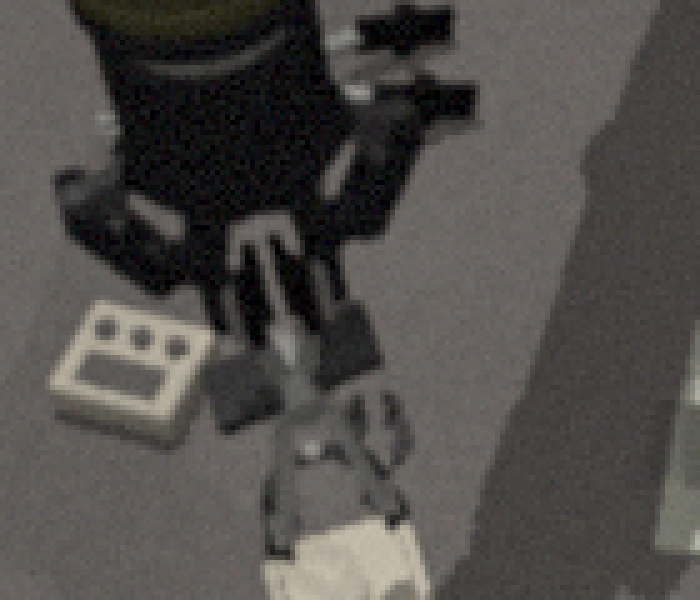

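Call:
{"op": "apply_moves", "data": {"motion": [{"delta_rot":[0,0,0],"jaw":31.5,"xyz":[-4,15,-1]},{"delta_rot":[0,0,0],"jaw":31.5,"xyz":[-9,33,-1]},{"delta_rot":[0,0,0],"jaw":31.5,"xyz":[-13,48,0]},{"delta_rot":[0,0,0],"jaw":31.5,"xyz":[-14,52,0]},{"delta_rot":[0,0,0],"jaw":31.5,"xyz":[-14,52,0]},{"delta_rot":[0,0,0],"jaw":31.5,"xyz":[-14,52,0]},{"delta_rot":[0,0,0],"jaw":31.5,"xyz":[-14,52,0]},{"delta_rot":[0,0,0],"jaw":31.5,"xyz":[-14,50,0]}]}}

```text
time_s: 19.3
ee_pos: [0.5536, 0.085, 0.2791]
orientation: [[-0.983, -0.184, 0.001], [-0.184, 0.983, -0.0], [-0.001, -0.0, -1.0]]
ft_force: [0.4, -1.3, -2.6]
grip_width: 0.0273
```

Call:
{"op": "apply_moves", "data": {"motion": [{"delta_rot":[0,0,0],"jaw":31.5,"xyz":[-14,50,0]},{"delta_rot":[0,0,0],"jaw":31.5,"xyz":[-12,44,0]},{"delta_rot":[0,0,0],"jaw":31.5,"xyz":[-9,33,0]},{"delta_rot":[0,0,0],"jaw":31.5,"xyz":[-5,17,0]},{"delta_rot":[0,0,0],"jaw":31.5,"xyz":[-1,5,0]},{"delta_rot":[0,0,0],"jaw":31.5,"xyz":[0,0,0]}]}}

```text
time_s: 20.05
ee_pos: [0.5675, 0.2348, 0.2791]
orientation: [[-0.983, -0.182, 0.001], [-0.182, 0.983, -0.002], [-0.001, -0.002, -1.0]]
ft_force: [-0.5, -0.3, -2.3]
grip_width: 0.0273
```

```bash
python3 - <<'E'
from h import *
st();go([.5676,.2358,.280],10.5)
E
```

```text
t 20.05 p [0.5675 0.2348 0.2791] w 0.0273 f [-0.5 -0.3 -2.3] 
 [[-0.983, -0.182, 0.001], [-0.182, 0.983, -0.002], [-0.001, -0.002, -1.0]]
go [0.5676 0.2358 0.28  ] mm [-0.2  1.  -0.9]
  rotvec deg [-0.1  0.1 -0. ]
```

Call:
{"op": "apply_moves", "data": {"motion": [{"delta_rot":[0,0,0],"jaw":31.5,"xyz":[0,0.9,7]},{"delta_rot":[0,0,0],"jaw":31.5,"xyz":[0,0,6]},{"delta_rot":[0,0,0],"jaw":31.5,"xyz":[0,0,0]}]}}

```text
time_s: 20.42
ee_pos: [0.5671, 0.236, 0.2654]
orientation: [[-0.983, -0.182, 0.0], [-0.182, 0.983, -0.001], [-0.0, -0.001, -1.0]]
ft_force: [-0.7, 0.5, -1.5]
grip_width: 0.0275
```

```bash
python3 - <<'E'
from h import *
st()
im=get_image("scene");c=im["color"];P=cloud(im);np.savez("s1.npz",**{k:np.array(v) for k,v in im.items()})
def px(p):
    x=np.array(im["attitude"]).T@(np.array(p)-im["xyz"]);K=np.array(im["mtx"]);return np.array([K[0,2]-K[0,0]*x[0]/x[2],K[1,2]+K[1,1]*x[1]/x[2]])
u0,v0,s=395,175,6
big=cv2.resize(c[v0:v0+100,u0:u0+120],(720,600),interpolation=3)
x=np.array([.983,.182,0]);C=np.array([.572,.2366,0]);T=np.array(observe()["ee_pos"]);T=np.array([T[0],T[1],0])
for p in(C+[0,0,.1097],T+.0045*x-.022*x+[0,0,.1215],T+.024*x+[0,0,.124]):
    q=((px(p)-[u0,v0]+.5)*s).astype(int);print(q);cv2.drawMarker(big,tuple(int(k) for k in q),(0,0,255),0,10,1)
cv2.imwrite("pics/over.png",cv2.convertScaleAbs(big,alpha=1.5))
for n in("ring_center","ring_lugs","ring_hinge","axis"): print(n,[(np.round(r["xyz"],4).tolist(),round(r["score"],2)) for r in nets.landmark_of("scene",n) if r["xyz"][1]>.15][:4])
E
```

```text
t 20.43 p [0.5671 0.236  0.2654] w 0.0275 f [-0.7  0.5 -1.5] 
 [[-0.983, -0.182, 0.0], [-0.182, 0.983, -0.001], [-0.0, -0.001, -1.0]]
[256 376]
[235 313]
[296 396]
ring_center [([0.571, 0.2393, 0.1121], 0.62)]
ring_lugs [([0.5912, 0.2537, 0.1227], 0.75)]
ring_hinge []
axis [([0.5681, 0.2371, 0.0863], 0.9)]
```

View pics/over.png

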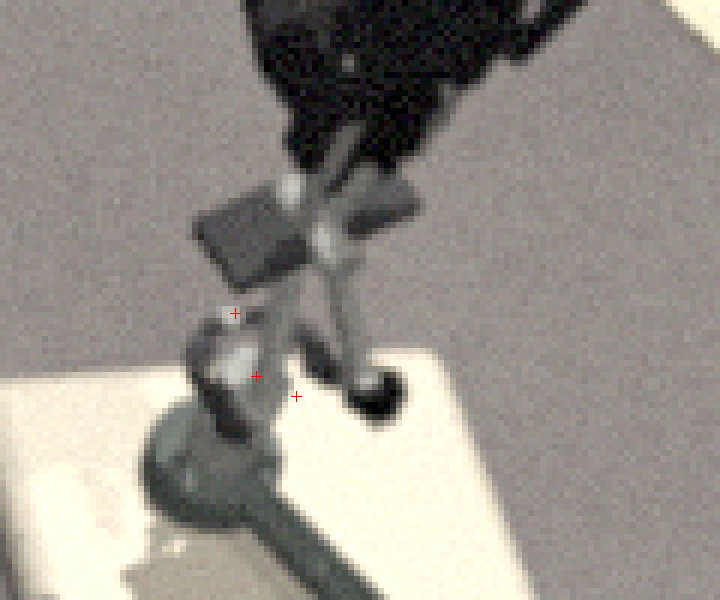

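Call:
{"op": "apply_moves", "data": {"motion": [{"delta_rot":[0,0,0],"jaw":31.5,"xyz":[0,0,4]},{"delta_rot":[0,0,0],"jaw":31.5,"xyz":[0,0,2.5]},{"delta_rot":[0,0,0],"jaw":31.5,"xyz":[0,0,1.5]},{"delta_rot":[0,0,0],"jaw":31.5,"xyz":[0,0,0]}]}}

```text
time_s: 21.18
ee_pos: [0.5673, 0.2368, 0.258]
orientation: [[-0.983, -0.183, 0.001], [-0.183, 0.983, -0.001], [-0.001, -0.001, -1.0]]
ft_force: [-0.8, 0.1, -1.9]
grip_width: 0.0272
```

Call:
{"op": "apply_moves", "data": {"motion": [{"delta_rot":[0,0,0],"jaw":31.5,"xyz":[0,0,1.2]},{"delta_rot":[0,0,0],"jaw":31.5,"xyz":[0,0,0]}]}}

```text
time_s: 21.42
ee_pos: [0.5674, 0.2367, 0.257]
orientation: [[-0.983, -0.183, 0.002], [-0.183, 0.983, -0.001], [-0.001, -0.001, -1.0]]
ft_force: [0.3, 0.1, -1.8]
grip_width: 0.0272
```

Call:
{"op": "apply_moves", "data": {"motion": [{"delta_rot":[0,0,0],"jaw":31.5,"xyz":[0,0,1.2]},{"delta_rot":[0,0,0],"jaw":31.5,"xyz":[0,0,0]}]}}

```text
time_s: 21.68
ee_pos: [0.5673, 0.2367, 0.2557]
orientation: [[-0.983, -0.183, 0.001], [-0.183, 0.983, -0.001], [-0.001, -0.001, -1.0]]
ft_force: [0.2, 0.9, -0.8]
grip_width: 0.0273
```

Call:
{"op": "apply_moves", "data": {"motion": [{"delta_rot":[0,0,0],"jaw":31.5,"xyz":[0,-0.5,0]},{"delta_rot":[0,0,0],"jaw":31.5,"xyz":[0,0,1.2]},{"delta_rot":[0,0,0],"jaw":31.5,"xyz":[0,0,0]}]}}

```text
time_s: 22.05
ee_pos: [0.5674, 0.2363, 0.2545]
orientation: [[-0.983, -0.183, 0.001], [-0.183, 0.983, -0.001], [-0.001, -0.001, -1.0]]
ft_force: [-0.6, 0.1, -1.7]
grip_width: 0.0276
```

Call:
{"op": "apply_moves", "data": {"motion": [{"delta_rot":[0,0,0],"jaw":31.5,"xyz":[0,0,1.5]},{"delta_rot":[0,0,0],"jaw":31.5,"xyz":[0,0,0]}]}}

```text
time_s: 22.3
ee_pos: [0.5674, 0.2363, 0.2529]
orientation: [[-0.983, -0.183, 0.001], [-0.183, 0.983, -0.001], [-0.001, -0.001, -1.0]]
ft_force: [-0.3, -0.0, -2.9]
grip_width: 0.0273
```

Call:
{"op": "apply_moves", "data": {"motion": [{"delta_rot":[0,0,0],"jaw":31.5,"xyz":[0,0,2]},{"delta_rot":[0,0,0],"jaw":31.5,"xyz":[0,0,2]},{"delta_rot":[0,0,0],"jaw":31.5,"xyz":[0,0,2]},{"delta_rot":[0,0,0],"jaw":31.5,"xyz":[0,0,2]},{"delta_rot":[0,0,0],"jaw":31.5,"xyz":[0,0,0]}]}}

```text
time_s: 22.92
ee_pos: [0.5674, 0.2363, 0.2449]
orientation: [[-0.983, -0.183, 0.001], [-0.183, 0.983, -0.001], [-0.001, -0.001, -1.0]]
ft_force: [-0.7, -0.8, -1.7]
grip_width: 0.0272
```

Call:
{"op": "apply_moves", "data": {"motion": [{"delta_rot":[0,0,0],"jaw":31.5,"xyz":[0,0,2]},{"delta_rot":[0,0,0],"jaw":31.5,"xyz":[0,0,2]},{"delta_rot":[0,0,0],"jaw":31.5,"xyz":[0,0,1]},{"delta_rot":[0,0,0],"jaw":31.5,"xyz":[0,0,0]}]}}

```text
time_s: 23.42
ee_pos: [0.5675, 0.2363, 0.24]
orientation: [[-0.983, -0.183, 0.001], [-0.183, 0.983, -0.001], [-0.001, -0.001, -1.0]]
ft_force: [0.2, -0.3, -2.9]
grip_width: 0.0274
```

```bash
python3 - <<'E'
from h import *
st();go([.5676,.236,.2347],10.5)
im=get_image("scene");c=im["color"]
np.savez("s2.npz",**{k:np.array(v) for k,v in im.items()})
cv2.imwrite("pics/on.png",cv2.convertScaleAbs(cv2.resize(c[185:285,385:505],(720,600),interpolation=3),alpha=1.5))
E
```

```text
t 23.43 p [0.5675 0.2363 0.24  ] w 0.0274 f [ 0.2 -0.3 -2.9] 
 [[-0.983, -0.183, 0.001], [-0.183, 0.983, -0.001], [-0.001, -0.001, -1.0]]
go [0.5676 0.236  0.2347] mm [-0.1 -0.3  5.3]
  rotvec deg [-0.   0.1  0. ]
```

View pics/on.png

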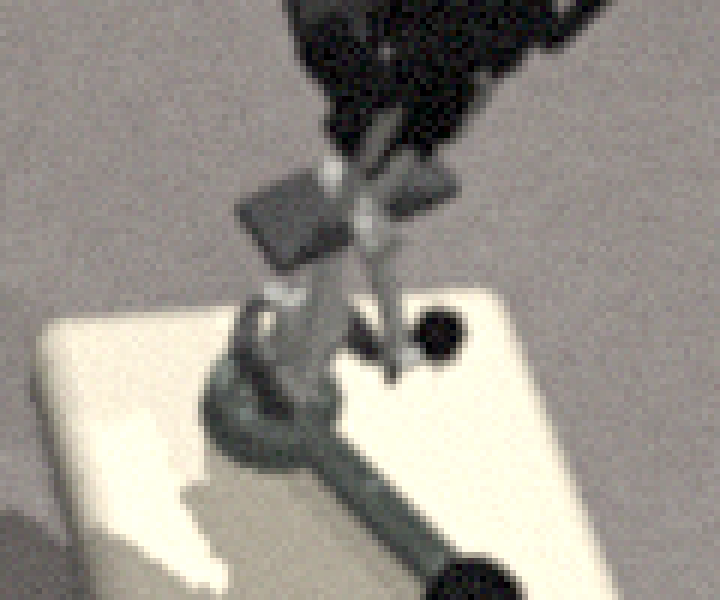

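Call:
{"op": "apply_moves", "data": {"motion": [{"delta_rot":[0,0,0],"jaw":31.5,"xyz":[0,-0.3,1.5]},{"delta_rot":[0,0,0],"jaw":31.5,"xyz":[0,0,1.5]},{"delta_rot":[0,0,0],"jaw":31.5,"xyz":[0,0,1.5]},{"delta_rot":[0,0,0],"jaw":31.5,"xyz":[0,0,0]},{"delta_rot":[0,0,0],"jaw":31.5,"xyz":[0,0,0]}]}}

```text
time_s: 24.1
ee_pos: [0.5676, 0.236, 0.2356]
orientation: [[-0.983, -0.183, 0.002], [-0.183, 0.983, -0.0], [-0.002, -0.001, -1.0]]
ft_force: [0.1, 0.7, -1.8]
grip_width: 0.0274
```

Call:
{"op": "apply_moves", "data": {"motion": [{"delta_rot":[0,0,0],"jaw":33.5,"xyz":[-0.4,0,0.46]},{"delta_rot":[0,0,0],"jaw":35.5,"xyz":[-0.4,0,0.46]},{"delta_rot":[0,0,0],"jaw":37.5,"xyz":[-0.4,0,0.46]},{"delta_rot":[0,0,0],"jaw":39.5,"xyz":[-0.4,0,0.46]},{"delta_rot":[0,0,0],"jaw":39.5,"xyz":[0,0,0]}]}}

```text
time_s: 24.72
ee_pos: [0.5691, 0.2364, 0.2337]
orientation: [[-0.983, -0.183, 0.001], [-0.183, 0.983, -0.0], [-0.001, -0.001, -1.0]]
ft_force: [1.1, 0.4, -2.0]
grip_width: 0.0342
```

Call:
{"op": "apply_moves", "data": {"motion": [{"delta_rot":[0,0,0],"jaw":41.5,"xyz":[-0.4,0,0.46]},{"delta_rot":[0,0,0],"jaw":43.5,"xyz":[-0.4,0,0.46]},{"delta_rot":[0,0,0],"jaw":45.5,"xyz":[-0.4,0,0.46]},{"delta_rot":[0,0,0],"jaw":47.5,"xyz":[-0.4,0,0.46]},{"delta_rot":[0,0,0],"jaw":47.5,"xyz":[0,0,0]}]}}

```text
time_s: 25.35
ee_pos: [0.5708, 0.2364, 0.2319]
orientation: [[-0.983, -0.183, 0.002], [-0.183, 0.983, -0.001], [-0.001, -0.001, -1.0]]
ft_force: [0.8, -0.3, -1.0]
grip_width: 0.0408
```

```bash
python3 - <<'E'
from h import *
st()
im=get_image("scene");c=im["color"]
np.savez("s3.npz",**{k:np.array(v) for k,v in im.items()})
cv2.imwrite("pics/rel.png",cv2.convertScaleAbs(cv2.resize(c[195:275,395:491],(720,600),interpolation=3),alpha=1.5))
E
```

```text
t 25.35 p [0.5708 0.2364 0.2319] w 0.0408 f [ 0.8 -0.3 -1. ] 
 [[-0.983, -0.183, 0.002], [-0.183, 0.983, -0.001], [-0.001, -0.001, -1.0]]
```

View pics/rel.png

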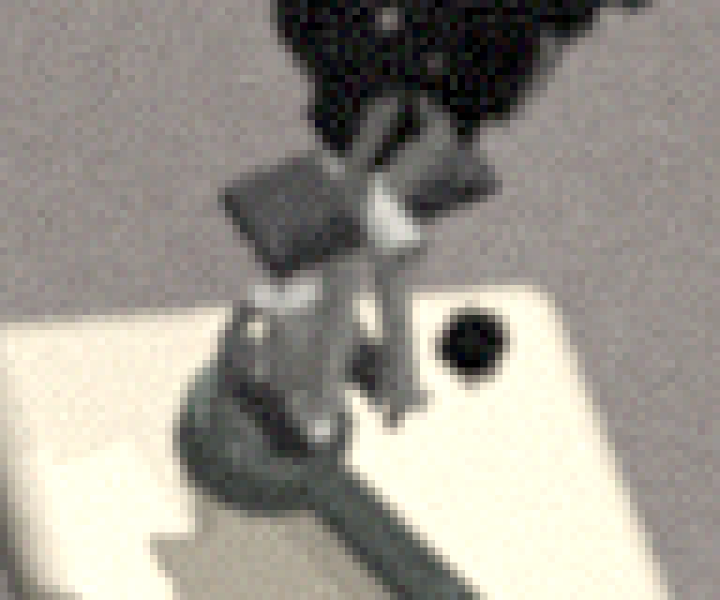

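Call:
{"op": "apply_moves", "data": {"motion": [{"delta_rot":[0,0,0],"jaw":49.5,"xyz":[-0.4,0,0.46]},{"delta_rot":[0,0,0],"jaw":51.5,"xyz":[-0.4,0,0.46]},{"delta_rot":[0,0,0],"jaw":53.5,"xyz":[-0.4,0,0.46]},{"delta_rot":[0,0,0],"jaw":55.5,"xyz":[-0.4,0,0.46]},{"delta_rot":[0,0,0],"jaw":58,"xyz":[0,0,0.5]},{"delta_rot":[0,0,0],"jaw":60.5,"xyz":[0,0,0.5]},{"delta_rot":[0,0,0],"jaw":62.5,"xyz":[0,0,0.3]},{"delta_rot":[0,0,0],"jaw":62.5,"xyz":[0,0,0]}]}}

```text
time_s: 26.4
ee_pos: [0.5723, 0.2369, 0.2288]
orientation: [[-0.983, -0.183, 0.002], [-0.183, 0.983, -0.0], [-0.002, -0.001, -1.0]]
ft_force: [-0.3, -1.3, -2.0]
grip_width: 0.0534
```

```bash
python3 - <<'E'
from h import *
st()
im=get_image("scene");c=im["color"]
np.savez("s4.npz",**{k:np.array(v) for k,v in im.items()})
cs=[np.load("s3.npz")["color"],c]
cv2.imwrite("pics/rel2.png",cv2.convertScaleAbs(cv2.resize(np.hstack([k[225:265,410:460] for k in cs]),(800,320),interpolation=3),alpha=1.6))
for n in("ring_center","ring_lugs","ring_hinge","pliers_tips"): print(n,[(np.round(r["xyz"],4).tolist(),round(r["score"],2)) for r in nets.landmark_of("scene",n) if r["xyz"][1]>.15][:4])
E
```

```text
t 26.4 p [0.5723 0.2369 0.2288] w 0.0534 f [-0.3 -1.3 -2. ] 
 [[-0.983, -0.183, 0.002], [-0.183, 0.983, -0.0], [-0.002, -0.001, -1.0]]
ring_center [([0.5693, 0.2389, 0.0816], 0.44)]
ring_lugs [([0.5928, 0.2474, 0.0887], 0.6)]
ring_hinge [([0.544, 0.2299, 0.0835], 0.72)]
pliers_tips [([0.5967, 0.242, 0.0935], 0.77)]
```

View pics/rel2.png

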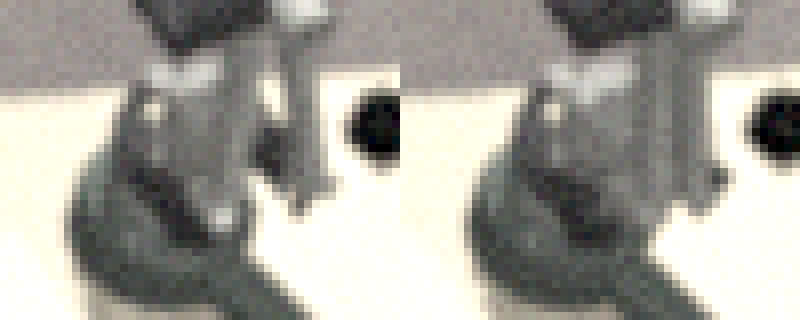

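Call:
{"op": "apply_moves", "data": {"motion": [{"delta_rot":[0,0,0],"jaw":62.5,"xyz":[0,0,-2]},{"delta_rot":[0,0,0],"jaw":62.5,"xyz":[0,0,-4]},{"delta_rot":[0,0,0],"jaw":62.5,"xyz":[0,0,-8]},{"delta_rot":[0,0,0],"jaw":62.5,"xyz":[0,0,-12]},{"delta_rot":[0,0,0],"jaw":62.5,"xyz":[0,0,-15]},{"delta_rot":[0,0,0],"jaw":62.5,"xyz":[0,0,-15]},{"delta_rot":[0,0,0],"jaw":62.5,"xyz":[0,0,-8]},{"delta_rot":[0,0,0],"jaw":62.5,"xyz":[0,0,0]}]}}

```text
time_s: 27.65
ee_pos: [0.5724, 0.2371, 0.2936]
orientation: [[-0.983, -0.183, 0.003], [-0.183, 0.983, 0.0], [-0.003, -0.0, -1.0]]
ft_force: [0.6, -0.8, -1.8]
grip_width: 0.0532
```

```bash
python3 - <<'E'
from h import *
st()
im=get_image("scene");c=im["color"];P=cloud(im)
np.savez("s5.npz",**{k:np.array(v) for k,v in im.items()})
def px(p):
    x=np.array(im["attitude"]).T@(np.array(p)-im["xyz"]);K=np.array(im["mtx"]);return np.array([K[0,2]-K[0,0]*x[0]/x[2],K[1,2]+K[1,1]*x[1]/x[2]])
a=np.radians(10.5);x=np.array([np.cos(a),np.sin(a),0]);y=np.array([-x[1],x[0],0]);C=np.array([.572,.2366,.0867])
for op in(0,.27): # lug (inner face, mid height) positions, hinge at -22
    h=C-.022*x+[0,0,.006]
    for s in(1,-1):
        b=s*op/2;v=.046*np.array([np.cos(b),np.sin(b)])+np.array([0,0]);w=.0095*s*np.array([-np.sin(b)*s,np.cos(b)])
        print(op,s,px(h+(v[0]+w[0])*x+(v[1]+w[1])*y).round(1))
g=c.mean(-1).astype(int)
print("cols 412..",);[print(v,' '.join(f"{k:3d}" for k in g[v,412:456])) for v in range(226,258)]
for n in("ring_center","ring_lugs","ring_hinge"): print(n,[(np.round(r["xyz"],4).tolist(),round(r["score"],2)) for r in nets.landmark_of("scene",n) if r["xyz"][1]>.15][:4])
E
```

```text
t 27.65 p [0.5724 0.2371 0.2936] w 0.0532 f [ 0.6 -0.8 -1.8] 
 [[-0.983, -0.183, 0.003], [-0.183, 0.983, 0.0], [-0.003, -0.0, -1.0]]
0 1 [444.4 248.6]
0 -1 [437.1 251. ]
0.27 1 [446.4 247.2]
0.27 -1 [435. 252.]
cols 412..
226  89  96  91  96  93  94  94  92  94  93  94  91  93  92  93  93  95  96  94  89  97  95  95  97  97  93  93  91  98  98  96  95  94  96  97  84  72  66  71  79  72  65  66  70
227  92  96  94  96  96  93  89  95  91  95  92  94  94  92  95  94  92  88  89  95  97  96  95  92  97  93  90  91  98  96  95  92  91  94 100  90  68  64  78  84  80  71  64  72
228  97  97  88  92  94  98  90  94  91  94  91  90  92  90  90  92  93  92  92  97  96  95  92  93  92  96  89  91  90  89  93  92  93  94  96  86  66  65  78  81  76  63  62  72
229  99  97  93  94  91  92  95  92  93  93  92  93  93  90  92  90  91  91  94  92  89  92  91  94  93  96  90  94  95  95  92  94  98  97  96  89  72  66  81  84  83  71  64  78
230  98  96  91  94  94  99  97  93  90  92  91  88  94  88  91  89  96  94  94  93  97  88  91  90  94  93  89  94  95  98  92  95  95  92  93  81  70  63  8
[... 4318 characters left out ...]
168 168 166 165 166 168
255 162 157 153 157 161 146 108  53  35  36  44  38  53  58  70  61  54  55  51  43  35  33  34  31  43  48  54  53  74 122 162 170 168 167 168 170 166 166 167 167 162 170 167 164
256 160 155 157 161 157 157 129  71  36  39  44  47  52  54  61  56  53  57  55  59  48  55  44  46  58  59  56  68  82 134 162 170 167 170 168 164 168 166 166 169 166 169 167 167
257 158 155 155 155 161 159 144  88  44  39  45  40  43  41  50  57  52  54  52  61  61  56  58  55  58  60  60  73  68 100 144 162 169 173 166 170 169 163 165 167 169 166 163 171
ring_center [([0.5707, 0.2366, 0.0818], 0.53)]
ring_lugs [([0.5925, 0.2502, 0.0866], 0.56)]
ring_hinge [([0.5448, 0.231, 0.0839], 0.75)]
```

```bash
python3 - <<'E'
from h import *
D=dict(np.load("s5.npz"));P=cloud(D);g=D["color"].mean(-1).astype(int)
z=((P[...,2]-.0011)*1000).round().astype(int)
r=(np.hypot(P[...,0]-.572,P[...,1]-.2366)*1000).round().astype(int)
print("z mm (hub-bias removed), cols 420..455")
for v in range(232,258): print(v,' '.join(f"{k:3d}" for k in z[v,420:455]))
m=(r>15)&(r<36)&(z>72)&(z<108)&(g<75)
for v,u in np.argwhere(m): 
    p=P[v,u];q=p[:2]-[.572,.2366];a=np.radians(10.5);print((u,v),"rx %.0f ry %.0f z %.1f g %d"%(1000*(q@[np.cos(a),np.sin(a)]),1000*(q@[-np.sin(a),np.cos(a)]),p[2]*1000-1.1,g[v,u]))
E
```

```text
z mm (hub-bias removed), cols 420..455
232   1   0  -2   1   1  -1   3  -4   1  -1   1  -2  -1   0   0   1  -1   0   0   1   0   0  -1   1   1 169 173 172 173 178 178 178 176 168 170
233   0   1   3   0   1   1   4  -2  -1  90  90  92   1 108 109 110 109 111 111 113   2  -1   2  -2   1 166 169 168 173 176 177 174 174 164 172
234  -1   3   2  -1   3   0   1  -1  91  90  91  90 107 109 109 109 112 109 109 111 106  -2  30  30  27  29 167 169 171 171 177 173 160  31 167
235   0   1  -1  -2   2   2  -1  89  88  88  90  91 111 108 110 110 110 110 110 108 110 110 109  30  30  29  31 164 171 171 170 169 171  32  30
236  29  30  27  30  31  30  86  90  87  86  87 106 109 111 110 109 111 108 109 108 112 109 110  30  36  35 154 158 168 170 168 167 170  31  31
237  29  33  31  33  30  88  85  86  85  87  31 108 110 110 108 113 111 109 110 109 112 110 110 109  33  29  33 151 164 168 166 164  29  35  31
238  30  34  33  32  32  88  90  85  31  34 100 105 107 107 112 111 111 110 111 111 110 113 112 113  33  29  36  30  35  35  33  31  32  33  41
239  34  31  34  31  86  87  86  86  86  30 102 105 1
[... 9881 characters left out ...]
3)) rx 30 ry -15 z 95.3 g 47
(np.int64(431), np.int64(254)) rx 24 ry -23 z 85.2 g 24
(np.int64(432), np.int64(254)) rx 26 ry -24 z 89.9 g 22
(np.int64(433), np.int64(254)) rx 27 ry -22 z 90.8 g 27
(np.int64(434), np.int64(254)) rx 28 ry -20 z 90.7 g 22
(np.int64(435), np.int64(254)) rx 29 ry -17 z 89.8 g 27
(np.int64(436), np.int64(254)) rx 30 ry -16 z 91.3 g 32
(np.int64(431), np.int64(255)) rx 23 ry -21 z 79.4 g 43
(np.int64(432), np.int64(255)) rx 26 ry -21 z 83.1 g 35
(np.int64(433), np.int64(255)) rx 27 ry -19 z 83.5 g 33
(np.int64(434), np.int64(255)) rx 28 ry -18 z 85.3 g 34
(np.int64(435), np.int64(255)) rx 30 ry -17 z 87.2 g 31
(np.int64(436), np.int64(255)) rx 30 ry -15 z 86.4 g 43
```

```bash
python3 - <<'E'
from h import *
a=np.radians(10.5);X=np.array([np.cos(a),np.sin(a)]);Y=np.array([-X[1],X[0]])
for f,tcp,xy in(("s1",.2654,(.5671,.236)),("s2",.240,(.5675,.2363)),("s3",.2319,(.5708,.2364)),("s4",.2288,(.5723,.2369)),("s5",.2936,(.5723,.2369))):
    D=dict(np.load(f+".npz"));P=cloud(D);g=D["color"].mean(-1);q=P[...,:2]-np.array([.572,.2366]);rx=q@X*1000;ry=q@Y*1000;z=P[...,2]*1000-1.1
    for nm,m in(("band",(rx<0)&(rx>-20)&(np.hypot(rx,ry)>17)&(np.hypot(rx,ry)<30)&(g<75)),("lugs",(rx>12)&(rx<34)&(abs(ry)>8)&(abs(ry)<32)&(g<60))):
        m=m&(z>70)&(z<(135 if f=="s1" else 112));k=z[m];print(f,tcp,nm,m.sum(),"pct",np.percentile(k,[10,25,50,75,90]).round(1) if len(k) else "")
E
```

```text
s1 0.2654 band 54 pct [116.8 118.2 119.3 120.8 121.8]
s1 0.2654 lugs 56 pct [118.5 120.2 124.8 126.8 128.7]
s2 0.24 band 33 pct [91.3 92.2 93.7 95.  95.9]
s2 0.24 lugs 46 pct [ 94.1  95.5  99.9 102.2 103.8]
s3 0.2319 band 27 pct [83.5 85.2 86.9 87.7 88.5]
s3 0.2319 lugs 47 pct [85.6 88.2 91.1 94.5 96.3]
s4 0.2288 band 27 pct [84.9 85.7 87.2 87.8 88.5]
s4 0.2288 lugs 51 pct [86.1 89.  92.9 95.5 96.8]
s5 0.2936 band 27 pct [85.  85.7 87.  87.9 89.7]
s5 0.2936 lugs 69 pct [85.2 88.4 92.2 94.7 95.9]
```

```bash
python3 - <<'E'
from h import *
go([.5698,.2362,.2265],10.5)
E
```

```text
go [0.5698 0.2362 0.2265] mm [ 2.2 -0.1 65.6]
  rotvec deg [-0.1  0.   0. ]
```

Call:
{"op": "apply_moves", "data": {"motion": [{"delta_rot":[0,0,0],"jaw":62.5,"xyz":[2.6,-0.5,10]},{"delta_rot":[0,0,0],"jaw":62.5,"xyz":[0,0,20]},{"delta_rot":[0,0,0],"jaw":62.5,"xyz":[0,0,15]},{"delta_rot":[0,0,0],"jaw":62.5,"xyz":[0,0,8]},{"delta_rot":[0,0,0],"jaw":62.5,"xyz":[0,0,5]},{"delta_rot":[0,0,0],"jaw":62.5,"xyz":[0,0,4]},{"delta_rot":[0,0,0],"jaw":62.5,"xyz":[0,0,4]},{"delta_rot":[0,0,0],"jaw":62.5,"xyz":[0,0,0]}]}}

```text
time_s: 28.85
ee_pos: [0.5698, 0.2359, 0.2267]
orientation: [[-0.983, -0.183, 0.002], [-0.183, 0.983, -0.001], [-0.001, -0.001, -1.0]]
ft_force: [-0.2, 0.3, -1.3]
grip_width: 0.0534
```

Call:
{"op": "apply_moves", "data": {"motion": [{"delta_rot":[0,0,0],"jaw":59,"xyz":[0,0,-0.6]},{"delta_rot":[0,0,0],"jaw":56,"xyz":[0,0,-0.6]},{"delta_rot":[0,0,0],"jaw":53,"xyz":[0,0,-0.6]},{"delta_rot":[0,0,0],"jaw":50,"xyz":[0,0,-0.6]},{"delta_rot":[0,0,0],"jaw":47,"xyz":[0,0,-0.6]},{"delta_rot":[0,0,0],"jaw":45,"xyz":[0,0,-0.4]},{"delta_rot":[0,0,0],"jaw":45,"xyz":[0,0,0]}]}}

```text
time_s: 29.72
ee_pos: [0.5698, 0.2361, 0.2302]
orientation: [[-0.983, -0.183, 0.002], [-0.183, 0.983, -0.0], [-0.002, -0.0, -1.0]]
ft_force: [-0.2, 0.6, -1.4]
grip_width: 0.0387
```

Call:
{"op": "apply_moves", "data": {"motion": [{"delta_rot":[0,0,0],"jaw":42.5,"xyz":[0.3,0,-0.5]},{"delta_rot":[0,0,0],"jaw":40,"xyz":[0.4,0,-0.5]},{"delta_rot":[0,0,0],"jaw":37.5,"xyz":[0.4,0,-0.5]},{"delta_rot":[0,0,0],"jaw":35,"xyz":[0.4,0,-0.5]},{"delta_rot":[0,0,0],"jaw":33,"xyz":[0.3,0,-0.4]},{"delta_rot":[0,0,0],"jaw":33,"xyz":[0,0,0]}]}}

```text
time_s: 30.48
ee_pos: [0.5681, 0.2355, 0.2327]
orientation: [[-0.983, -0.183, 0.002], [-0.183, 0.983, -0.001], [-0.002, -0.001, -1.0]]
ft_force: [0.2, 0.6, -2.3]
grip_width: 0.0281
```

```bash
cat >> h.py <<'E'
def ringz(f=None):
    a=np.radians(10.5);X=np.array([np.cos(a),np.sin(a)]);Y=np.array([-X[1],X[0]])
    D=get_image("scene");st()
    if f: np.savez(f,**{k:np.array(v) for k,v in D.items()})
    P=cloud(D);g=D["color"].mean(-1);q=P[...,:2]-np.array([.572,.2366]);rx=q@X*1000;ry=q@Y*1000;z=P[...,2]*1000-1.1
    for nm,m in(("band",(rx<0)&(rx>-20)&(np.hypot(rx,ry)>17)&(np.hypot(rx,ry)<30)&(g<75)),("lug+",(rx>12)&(rx<34)&(ry>4)&(ry<32)&(g<60)),("lug-",(rx>12)&(rx<34)&(ry<-4)&(ry>-32)&(g<60)),("top",(np.hypot(rx,ry)<10))):
        m=m&(z>70)&(z<112);k=z[m]
        if len(k): print(nm,m.sum(),"z",np.percentile(k,[25,50,75,90]).round(1),"ry",np.percentile(ry[m],[10,50,90]).round(1),"rx",np.percentile(rx[m],[10,50,90]).round(1))
E
python3 -c "
from h import *
ringz('s6.npz')"
```

```text
t 30.52 p [0.5681 0.2355 0.2326] w 0.0284 f [ 0.1  1.2 -1.4] 
 [[-0.983, -0.183, 0.002], [-0.183, 0.983, -0.001], [-0.002, -0.001, -1.0]]
band 29 z [87.4 87.8 89.1 90. ] ry [-26.1 -20.6 -15.2] rx [-15.8  -8.6  -2.9]
lug+ 18 z [ 90.9  94.7  97.4 100.8] ry [15.9 17.3 19.3] rx [13.7 17.3 25.9]
lug- 33 z [88.3 92.2 96.8 97.8] ry [-30.5 -28.2 -24.9] rx [16.1 23.4 27.2]
top 18 z [108.5 109.2 110.3 111.6] ry [-7.9  3.1  8.5] rx [-5.7 -0.1  8. ]
```

Call:
{"op": "apply_moves", "data": {"motion": [{"delta_rot":[0,0,0],"jaw":33,"xyz":[0,0,-1.2]},{"delta_rot":[0,0,0],"jaw":33,"xyz":[0,0,-1.2]},{"delta_rot":[0,0,0],"jaw":33,"xyz":[0,0,0]}]}}

```text
time_s: 30.9
ee_pos: [0.5681, 0.2356, 0.2351]
orientation: [[-0.983, -0.183, 0.002], [-0.183, 0.983, -0.0], [-0.002, -0.001, -1.0]]
ft_force: [-0.1, 0.2, -2.4]
grip_width: 0.0284
```

Call:
{"op": "apply_moves", "data": {"motion": [{"delta_rot":[0,0,0],"jaw":35,"xyz":[-0.3,0,0.15]},{"delta_rot":[0,0,0],"jaw":37,"xyz":[-0.3,0,0.15]},{"delta_rot":[0,0,0],"jaw":39,"xyz":[-0.3,0,0.15]},{"delta_rot":[0,0,0],"jaw":39,"xyz":[0,0,0]}]}}

```text
time_s: 31.4
ee_pos: [0.5689, 0.2357, 0.2345]
orientation: [[-0.983, -0.183, 0.002], [-0.183, 0.983, -0.001], [-0.001, -0.001, -1.0]]
ft_force: [1.2, 0.0, -1.9]
grip_width: 0.0335
```

```bash
python3 -c "
from h import *
ringz('s7.npz');ringz()"
```

```text
t 31.45 p [0.5689 0.2358 0.2345] w 0.0335 f [-0.5 -0.1 -2.4] 
 [[-0.983, -0.183, 0.002], [-0.183, 0.983, -0.0], [-0.002, -0.001, -1.0]]
band 29 z [89.7 90.6 91.7 92.3] ry [-25.9 -18.9 -12.5] rx [-18.1  -9.1  -3.5]
lug+ 15 z [ 94.3  96.   98.4 103.2] ry [12.3 14.8 16.1] rx [15.3 17.9 26.7]
lug- 32 z [91.7 95.1 98.2 99.9] ry [-27.6 -25.9 -22.7] rx [15.7 23.7 28.2]
top 17 z [107.7 109.5 110.2 110.7] ry [-7.8 -5.9  7.7] rx [-5.9  0.1  6.6]
t 31.5 p [0.5689 0.2357 0.2345] w 0.0336 f [-0.1 -0.2 -1.8] 
 [[-0.983, -0.183, 0.002], [-0.183, 0.983, -0.001], [-0.002, -0.001, -1.0]]
band 27 z [89.1 89.9 91.  92. ] ry [-25.4 -20.7 -13.6] rx [-16.9  -9.1  -3.4]
lug+ 17 z [93.  95.4 96.9 98.8] ry [13.7 14.6 16.2] rx [13.3 17.7 26.6]
lug- 30 z [91.7 94.2 98.2 99.1] ry [-27.8 -25.8 -20.5] rx [16.4 23.1 29.1]
top 15 z [107.8 108.7 110.4 111.1] ry [-9.1 -4.7  5.8] rx [-6.9  0.1  6.3]
```

Call:
{"op": "apply_moves", "data": {"motion": [{"delta_rot":[0,0,0],"jaw":41,"xyz":[-0.4,0,0.14]},{"delta_rot":[0,0,0],"jaw":43,"xyz":[-0.4,0,0.14]},{"delta_rot":[0,0,0],"jaw":45,"xyz":[-0.4,0,0.14]},{"delta_rot":[0,0,0],"jaw":47.5,"xyz":[-0.4,0,0.14]},{"delta_rot":[0,0,0],"jaw":47.5,"xyz":[0,0,0]}]}}

```text
time_s: 32.12
ee_pos: [0.5705, 0.236, 0.234]
orientation: [[-0.983, -0.183, 0.002], [-0.183, 0.983, -0.001], [-0.002, -0.001, -1.0]]
ft_force: [-0.4, -0.3, -2.5]
grip_width: 0.0407
```

```bash
python3 -c "
from h import *
ringz('s8.npz');ringz()"
```

```text
t 32.17 p [0.5705 0.236  0.234 ] w 0.0407 f [-0.4 -0.  -3.1] 
 [[-0.983, -0.183, 0.002], [-0.183, 0.983, -0.0], [-0.002, -0.001, -1.0]]
band 24 z [88.3 89.8 91.7 92.2] ry [-23.8 -19.2 -12.8] rx [-17.4  -8.1  -1.4]
lug+ 15 z [ 94.7  95.2  98.1 100.8] ry [ 8.8 11.  12.5] rx [15.4 18.5 28.3]
lug- 34 z [ 91.   94.7  97.8 100.4] ry [-23.2 -21.2 -15.6] rx [16.6 24.4 30.3]
top 22 z [107.1 108.9 110.2 111.2] ry [-9.  -4.3  0.3] rx [-7.6 -3.2  3.6]
t 32.23 p [0.5705 0.236  0.234 ] w 0.0408 f [ 0.4  1.1 -3.1] 
 [[-0.983, -0.183, 0.002], [-0.183, 0.983, -0.0], [-0.002, -0.001, -1.0]]
band 24 z [89.1 89.8 90.9 91.3] ry [-22.3 -18.  -10.8] rx [-19.   -8.4  -2.6]
lug+ 15 z [93.5 96.2 98.2 99.8] ry [ 9.5 10.6 11.8] rx [15.4 18.6 29.5]
lug- 32 z [ 89.5  94.   97.3 100. ] ry [-23.2 -21.4 -15.8] rx [15.  24.1 28.7]
top 22 z [108.  109.2 110.7 111.3] ry [-8.4 -5.1  2.3] rx [-7.1 -2.1  3.5]
```

Call:
{"op": "apply_moves", "data": {"motion": [{"delta_rot":[0,0,0],"jaw":49.5,"xyz":[-0.4,0,0.12]},{"delta_rot":[0,0,0],"jaw":51.5,"xyz":[-0.4,0,0.12]},{"delta_rot":[0,0,0],"jaw":53.5,"xyz":[-0.4,0,0.12]},{"delta_rot":[0,0,0],"jaw":55.5,"xyz":[-0.3,0,0.12]},{"delta_rot":[0,0,0],"jaw":58,"xyz":[0,0,0.12]},{"delta_rot":[0,0,0],"jaw":60.5,"xyz":[0,0,0.12]},{"delta_rot":[0,0,0],"jaw":62.5,"xyz":[0,0,0]},{"delta_rot":[0,0,0],"jaw":62.5,"xyz":[0,0,0]}]}}

```text
time_s: 33.22
ee_pos: [0.572, 0.2363, 0.2333]
orientation: [[-0.983, -0.183, 0.002], [-0.183, 0.983, -0.0], [-0.002, -0.001, -1.0]]
ft_force: [0.7, 0.0, -1.5]
grip_width: 0.0534
```

```bash
python3 -c "
from h import *
ringz('s9.npz')"
```

```text
t 33.27 p [0.572  0.2363 0.2333] w 0.0536 f [ 0.5 -0.2 -2. ] 
 [[-0.983, -0.183, 0.002], [-0.183, 0.983, -0.001], [-0.002, -0.001, -1.0]]
band 23 z [90.3 92.  93.5 94.4] ry [-21.2 -16.4  -9.3] rx [-17.9  -9.4  -2.1]
lug+ 3 z [93.3 93.8 95.6 96.7] ry [6.  6.5 8.9] rx [29.7 30.6 32.8]
lug- 53 z [88.6 92.7 95.7 97.7] ry [-18.6 -14.6  -8.9] rx [14.  23.9 30.2]
top 41 z [108.3 109.3 110.2 110.8] ry [-8.1 -2.3  3.6] rx [-5.6 -0.1  7.5]
```

Call:
{"op": "apply_moves", "data": {"motion": [{"delta_rot":[0,0,0],"jaw":62.5,"xyz":[0,0,-2]},{"delta_rot":[0,0,0],"jaw":62.5,"xyz":[0,0,-3]},{"delta_rot":[0,0,0],"jaw":62.5,"xyz":[0,0,-5]},{"delta_rot":[0,0,0],"jaw":62.5,"xyz":[0,0,-8]},{"delta_rot":[0,0,0],"jaw":62.5,"xyz":[0,0,-12]},{"delta_rot":[0,0,0],"jaw":62.5,"xyz":[0,0,-15]},{"delta_rot":[0,0,0],"jaw":62.5,"xyz":[0,0,-12]},{"delta_rot":[0,0,0],"jaw":62.5,"xyz":[0,0,-3]}]}}

```text
time_s: 34.28
ee_pos: [0.5722, 0.2366, 0.2946]
orientation: [[-0.983, -0.183, 0.003], [-0.183, 0.983, 0.0], [-0.003, -0.0, -1.0]]
ft_force: [0.2, -0.4, -2.0]
grip_width: 0.0536
```

```bash
python3 -c "
from h import *
ringz('s10.npz');c=get_image('scene')['color']
go([.4672,-.0743,.28],-15.5)
cv2.imwrite('pics/closed.png',cv2.convertScaleAbs(cv2.resize(c[205:275,395:479],(720,600),interpolation=3),alpha=1.5))"
```

```text
t 34.33 p [0.5721 0.2365 0.2943] w 0.0536 f [-0.2 -0.5 -0.8] 
 [[-0.983, -0.183, 0.003], [-0.183, 0.983, 0.0], [-0.003, -0.0, -1.0]]
band 21 z [89.4 90.8 92.4 93.9] ry [-19.7 -16.   -9.4] rx [-18.1 -10.7  -2.4]
lug+ 29 z [89.7 93.2 96.  97.2] ry [ 6.8  9.  14. ] rx [14.3 21.8 29.9]
lug- 49 z [88.8 92.5 96.  97.3] ry [-19.2 -14.5  -9. ] rx [14.7 25.3 30.7]
top 51 z [108.7 109.8 110.3 111. ] ry [-6.4  0.4  6.9] rx [-6.4  0.2  7.4]
go [ 0.4672 -0.0743  0.28  ] mm [ 159.8 -286.3   13.5]
  rotvec deg [-0.   0.1 26. ]
```

View pics/closed.png

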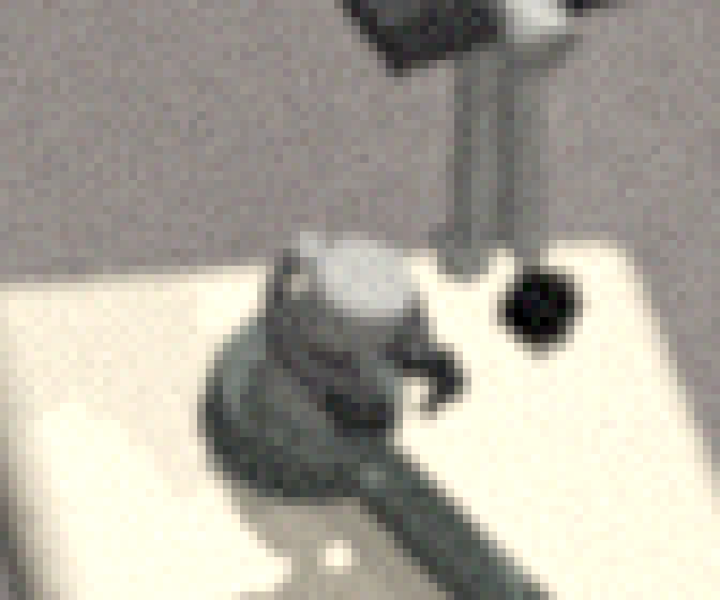

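Call:
{"op": "apply_moves", "data": {"motion": [{"delta_rot":[0,0,0],"jaw":62.5,"xyz":[10,-18,0]},{"delta_rot":[0,0,0],"jaw":62.5,"xyz":[20,-36,0]},{"delta_rot":[0,0,0],"jaw":62.5,"xyz":[25,-45,0]},{"delta_rot":[0,0,0],"jaw":62.5,"xyz":[27,-48,0]},{"delta_rot":[0,0,0],"jaw":62.5,"xyz":[27,-48,0]},{"delta_rot":[0,0,0],"jaw":62.5,"xyz":[25,-45,0]},{"delta_rot":[0,0,0],"jaw":62.5,"xyz":[17,-31,0]},{"delta_rot":[0,0,0],"jaw":62.5,"xyz":[8.8,-15.3,0]}]}}

```text
time_s: 35.38
ee_pos: [0.465, -0.0777, 0.293]
orientation: [[-0.984, -0.179, 0.001], [-0.179, 0.984, -0.002], [-0.0, -0.002, -1.0]]
ft_force: [-0.1, -0.3, -1.2]
grip_width: 0.0535
```

Call:
{"op": "apply_moves", "data": {"motion": [{"delta_rot":[0,0,9],"jaw":62.5,"xyz":[0,0,0]},{"delta_rot":[0,0,9],"jaw":62.5,"xyz":[0,0,0]},{"delta_rot":[0,0,8],"jaw":62.5,"xyz":[0,0,0]},{"delta_rot":[0,0,0],"jaw":62.5,"xyz":[0,0,0]}]}}

```text
time_s: 35.88
ee_pos: [0.4661, -0.0751, 0.2929]
orientation: [[-0.964, 0.267, 0.001], [0.267, 0.964, -0.001], [-0.001, -0.001, -1.0]]
ft_force: [0.5, 0.4, -1.3]
grip_width: 0.0533
```

```bash
python3 - <<'E'
from h import *
st();go([.4672,-.0743,.20],-15.5)
for n in("pliers_pivot","pliers_tips","pliers_grip","rack"): print(n,[(np.round(r["xyz"],4).tolist(),round(r["score"],2)) for r in nets.landmark_of("scene",n)][:3])
def stat(D,C,yaw,dz):
    a=np.radians(yaw);X=np.array([np.cos(a),np.sin(a)]);Y=np.array([-X[1],X[0]]);P=cloud(D);g=D["color"].mean(-1);q=P[...,:2]-np.array(C);rx=q@X*1000;ry=q@Y*1000;z=P[...,2]*1000-dz
    m=(rx>17)&(rx<32)&(abs(ry)<32)&(z>2)&(z<16)&(g<75);r=ry[m];print("inner",np.percentile(r[r>2],[5,50,95]).round(1),np.percentile(r[r<-2],[5,50,95]).round(1))
stat(np.load("scene0.npz"),(.525,-.2838),10.5,28.1)
stat(np.load("s5.npz"),(.572,.2366),10.5,84.4);stat(np.load("s10.npz"),(.572,.2366),10.5,86)
E
```

```text
t 35.88 p [ 0.4661 -0.0751  0.2929] w 0.0533 f [ 0.5  0.4 -1.3] 
 [[-0.964, 0.267, 0.001], [0.267, 0.964, -0.001], [-0.001, -0.001, -1.0]]
go [ 0.4672 -0.0743  0.2   ] mm [-0.7  1.1 92.9]
  rotvec deg [-0.   0.1  0. ]
pliers_pivot [([0.5723, 0.2345, 0.2329], 0.86), ([0.3772, 0.0713, 0.0153], 0.81), ([0.1906, -0.2946, 0.0259], 0.79)]
pliers_tips [([0.5938, 0.2445, 0.1595], 0.64), ([0.2051, -0.396, 0.0215], 0.58)]
pliers_grip [([0.1839, -0.2287, 0.0158], 0.74), ([0.5696, 0.2362, 0.2858], 0.69), ([0.3396, 0.063, 0.0092], 0.6)]
rack [([0.4658, -0.0789, 0.0005], 0.85)]
inner [ 6.7 12.  16.3] [-17.4 -12.4  -7.7]
inner [13.6 16.8 20.7] [-23.9 -18.2 -12.3]
inner [ 6.2  9.7 14.1] [-19.5 -14.5  -8.7]
```

Call:
{"op": "apply_moves", "data": {"motion": [{"delta_rot":[0,0,0],"jaw":62.5,"xyz":[-0.7,1,20]},{"delta_rot":[0,0,0],"jaw":62.5,"xyz":[0,0,30]},{"delta_rot":[0,0,0],"jaw":62.5,"xyz":[0,0,30]},{"delta_rot":[0,0,0],"jaw":62.5,"xyz":[0,0,25]},{"delta_rot":[0,0,0],"jaw":62.5,"xyz":[0,0,20]},{"delta_rot":[0,0,0],"jaw":62.5,"xyz":[0,0,8]},{"delta_rot":[0,0,0],"jaw":62.5,"xyz":[0,0,4]},{"delta_rot":[0,0,0],"jaw":62.5,"xyz":[0,0,0]}]}}

```text
time_s: 37.08
ee_pos: [0.4686, -0.0737, 0.1566]
orientation: [[-0.964, 0.266, 0.002], [0.266, 0.964, -0.001], [-0.002, 0.0, -1.0]]
ft_force: [0.9, -0.3, -0.9]
grip_width: 0.0533
```

Call:
{"op": "apply_moves", "data": {"motion": [{"delta_rot":[0,0,0],"jaw":62.5,"xyz":[0,0,2]},{"delta_rot":[0,0,0],"jaw":62.5,"xyz":[0,0,1]},{"delta_rot":[0,0,0],"jaw":62.5,"xyz":[0,0,0]}]}}

```text
time_s: 37.45
ee_pos: [0.4683, -0.0736, 0.1534]
orientation: [[-0.964, 0.266, 0.002], [0.266, 0.964, -0.001], [-0.002, -0.0, -1.0]]
ft_force: [-0.6, -0.5, -1.4]
grip_width: 0.0535
```

Call:
{"op": "apply_moves", "data": {"motion": [{"delta_rot":[0,0,0],"jaw":62.5,"xyz":[0,0,1]},{"delta_rot":[0,0,0],"jaw":62.5,"xyz":[0,0,0]}]}}

```text
time_s: 37.7
ee_pos: [0.4683, -0.0737, 0.1522]
orientation: [[-0.964, 0.267, 0.002], [0.267, 0.964, -0.0], [-0.002, -0.0, -1.0]]
ft_force: [0.5, -0.7, -2.1]
grip_width: 0.0536
```

Call:
{"op": "apply_moves", "data": {"motion": [{"delta_rot":[0,0,0],"jaw":62.5,"xyz":[0,0,1]},{"delta_rot":[0,0,0],"jaw":62.5,"xyz":[0,0,0.8]},{"delta_rot":[0,0,0],"jaw":62.5,"xyz":[0,0,0]}]}}

```text
time_s: 38.08
ee_pos: [0.4686, -0.0737, 0.1506]
orientation: [[-0.964, 0.267, 0.002], [0.267, 0.964, -0.001], [-0.002, 0.0, -1.0]]
ft_force: [0.2, -0.6, 0.3]
grip_width: 0.0535
```

Call:
{"op": "apply_moves", "data": {"motion": [{"delta_rot":[0,0,0],"jaw":62.5,"xyz":[0,0,0.8]},{"delta_rot":[0,0,0],"jaw":62.5,"xyz":[0,0,0]}]}}

```text
time_s: 38.33
ee_pos: [0.4689, -0.0736, 0.1503]
orientation: [[-0.964, 0.266, 0.003], [0.266, 0.964, -0.001], [-0.003, 0.0, -1.0]]
ft_force: [-0.5, -0.1, 6.3]
grip_width: 0.0536
```

Call:
{"op": "apply_moves", "data": {"motion": [{"delta_rot":[0,0,0],"jaw":65,"xyz":[0,0,0]},{"delta_rot":[0,0,0],"jaw":68,"xyz":[0,0,0]},{"delta_rot":[0,0,0],"jaw":75,"xyz":[0,0,0]},{"delta_rot":[0,0,0],"jaw":100,"xyz":[0,0,0]},{"delta_rot":[0,0,0],"jaw":100,"xyz":[0,0,0]},{"delta_rot":[0,0,0],"jaw":100,"xyz":[0,0,0]},{"delta_rot":[0,0,0],"jaw":100,"xyz":[0,0,-10]},{"delta_rot":[0,0,0],"jaw":100,"xyz":[0,0,-20]}]}}

```text
time_s: 39.33
ee_pos: [0.4679, -0.0736, 0.18]
orientation: [[-0.964, 0.267, 0.0], [0.267, 0.964, -0.0], [-0.0, -0.0, -1.0]]
ft_force: [0.2, -0.5, -0.4]
grip_width: 0.0854
```

Call:
{"op": "apply_moves", "data": {"motion": [{"delta_rot":[0,0,0],"jaw":100,"xyz":[0,0,-30]},{"delta_rot":[0,0,0],"jaw":100,"xyz":[0,0,-30]},{"delta_rot":[0,0,0],"jaw":100,"xyz":[0,0,-30]},{"delta_rot":[0,0,0],"jaw":100,"xyz":[0,20,0]},{"delta_rot":[0,0,0],"jaw":100,"xyz":[0,45,0]},{"delta_rot":[0,0,0],"jaw":100,"xyz":[0,45,0]},{"delta_rot":[0,0,0],"jaw":100,"xyz":[0,30,0]},{"delta_rot":[0,0,0],"jaw":100,"xyz":[0,0,0]}]}}

```text
time_s: 40.33
ee_pos: [0.5057, 0.0642, 0.2702]
orientation: [[-0.965, 0.262, 0.002], [0.262, 0.965, 0.001], [-0.002, 0.001, -1.0]]
ft_force: [-0.5, -0.4, -0.8]
grip_width: 0.0851
```

```bash
python3 - <<'E'
from h import *
st()
for c in("scene","top"):
    im=get_image(c);P=cloud(im);d=im["depth"]>0
    m=(np.hypot(P[...,0]-.466,P[...,1]+.077)<.06)&(P[...,2]>.125)&(P[...,2]<.2)&d;q=P[m]
    if len(q): print(c,"grips",len(q),q.min(0).round(4),q.max(0).round(4),q.mean(0).round(4))
    m=(np.hypot(P[...,0]-.466,P[...,1]+.077)<.06)&(P[...,2]>.084)&(P[...,2]<.105)&d;q=P[m];print("bar",len(q),q.mean(0).round(4),q.max(0).round(4))
    for n in("pliers_grip","pliers_pivot","ring_center","tube_rack","dish_mid","timer","nest","foot"): print(n,[(np.round(r["xyz"],3).tolist(),round(r["score"],2)) for r in nets.landmark_of(c,n)][:4])
ringz("s11.npz")
E
```

```text
t 40.33 p [0.5057 0.0642 0.2702] w 0.0851 f [-0.5 -0.4 -0.8] 
 [[-0.965, 0.262, 0.002], [0.262, 0.965, 0.001], [-0.002, 0.001, -1.0]]
scene grips 158 [ 0.4502 -0.1044  0.1251] [ 0.4861 -0.0456  0.1714] [ 0.4713 -0.075   0.1531]
bar 397 [ 0.4689 -0.0763  0.0946] [ 0.4992 -0.037   0.1041]
pliers_grip [([0.183, -0.23, 0.015], 0.73), ([0.468, -0.073, 0.143], 0.69), ([0.338, 0.063, 0.013], 0.55)]
pliers_pivot [([0.19, -0.299, 0.027], 0.84), ([0.472, -0.075, 0.09], 0.73), ([0.38, 0.07, 0.018], 0.68), ([0.705, -0.053, 0.006], 0.32)]
ring_center [([0.422, -0.267, 0.003], 0.65), ([0.534, -0.385, 0.003], 0.62), ([0.57, 0.234, 0.085], 0.48)]
tube_rack [([0.715, -0.268, -0.001], 0.73), ([0.57, 0.236, 0.08], 0.53)]
dish_mid [([0.706, -0.047, 0.007], 0.87)]
timer [([0.361, -0.384, 0.004], 0.59), ([0.707, -0.046, 0.005], 0.3)]
nest [([0.524, -0.285, 0.002], 0.86)]
foot [([0.57, 0.235, -0.001], 0.57)]
top grips 156 [ 0.4508 -0.1023  0.1251] [ 0.4852 -0.0445  0.17  ] [ 0.4671 -0.0733  0.1554]
bar 467 [ 0.4618 -0.0755  0.0935] [ 0.4885 -0.0354  0.1045]
pliers_grip [([0.178, -0.225, 0.016], 0.87), ([0.
[... 242 characters left out ...]
2)]
tube_rack [([0.716, -0.269, 0.002], 0.6)]
dish_mid [([0.709, -0.05, 0.006], 0.74)]
timer [([0.362, -0.388, 0.002], 0.92), ([0.493, -0.079, 0.013], 0.18)]
nest [([0.525, -0.286, 0.002], 0.67), ([0.465, -0.076, -0.001], 0.63), ([0.464, -0.078, 0.144], 0.28)]
foot []
t 41.27 p [0.5055 0.0614 0.2696] w 0.0851 f [-0.5 -0.1 -0.5] 
 [[-0.964, 0.267, 0.002], [0.267, 0.964, -0.0], [-0.002, -0.0, -1.0]]
band 17 z [90.  91.3 91.8 92.9] ry [-21.4 -17.4  -6.3] rx [-19.3  -7.9  -2.2]
lug+ 22 z [91.  93.6 94.7 96.3] ry [ 7.3  9.6 11.5] rx [13.7 20.8 29.4]
lug- 39 z [89.1 90.8 94.8 95.6] ry [-18.5 -16.1  -8.6] rx [14.9 26.4 30.6]
top 47 z [108.4 109.2 110.3 111.2] ry [-6.9 -0.4  6.2] rx [-6.   1.   6.3]
```

```bash
python3 - <<'E'
from h import *
def stat(f,C,dz):
    D=np.load(f);a=np.radians(10.5);X=np.array([np.cos(a),np.sin(a)]);Y=np.array([-X[1],X[0]]);P=cloud(D);g=D["color"].mean(-1);q=P[...,:2]-np.array(C);rx=q@X*1000;ry=q@Y*1000;z=P[...,2]*1000-dz-1.1;r=np.hypot(rx,ry)
    for lo,hi in((-28,-12),(-12,0),(0,12),(16,32)):
        m=(rx>lo)&(rx<hi)&(r>14)&(abs(ry)>4)&(abs(ry)<27)&(z>-1)&(z<16)&(g<70);print(f,lo,m.sum(),np.percentile(z[m],[25,50,75,90]).round(1) if m.sum() else "",end=" | ")
    r=ry[(rx>17)&(rx<32)&(abs(ry)<32)&(z>2)&(z<16)&(g<75)];print("\n gap",np.percentile(r[r>2],5).round(1),np.percentile(r[r<-2],95).round(1))
stat("scene0.npz",(.525,-.2838),27);stat("s5.npz",(.572,.2366),83.3);stat("s10.npz",(.572,.2366),86);stat("s11.npz",(.572,.2366),86)
E
```

```text
scene0.npz -28 17 [3.3 4.3 6.1 6.3] | scene0.npz -12 26 [1.8 3.  4.  4.8] | scene0.npz 0 17 [3.5 3.8 6.1 6.6] | scene0.npz 16 60 [ 6.3 10.5 11.9 12.8] | 
 gap 6.7 -7.7
s5.npz -28 8 [2.2 2.8 4.1 6.4] | s5.npz -12 25 [2.8 4.  4.7 5.7] | s5.npz 0 35 [2.9 3.7 5.2 6. ] | s5.npz 16 60 [ 6.6  9.9 11.7 12.8] | 
 gap 13.6 -12.3
s10.npz -28 8 [4.7 5.6 7.9 9. ] | s10.npz -12 17 [3.4 4.  6.1 7. ] | s10.npz 0 32 [2.8 3.8 5.1 6.4] | s10.npz 16 63 [ 4.8  8.5 10.7 11.3] | 
 gap 6.2 -8.7
s11.npz -28 5 [3.3 4.6 5.7 5.8] | s11.npz -12 18 [4.1 5.  5.8 6.8] | s11.npz 0 32 [2.  4.  5.2 5.8] | s11.npz 16 64 [ 5.3  8.6 10.1 11.9] | 
 gap 6.9 -8.4
```

```bash
python3 -c "
from h import *
print(order.hand_in())"
```

```text
the job is handed in; nothing more can be done
None
```

The ring is closed in the spindle's groove and the pliers are back upright in the rack. The job was handed in at about 41 s of the allowed 69 s.

**What I did:** I took the pliers from the rack and touched the spindle top lightly with the pins. That touch and the cameras put the top about 110 mm above the bench. I then spread the ring on its nest, set it over the spindle and let it close.

**Mended on the way:** On the first release the ring came out about 2.5 mm too low. It stayed open on the spindle at about 0.3, not in the groove. I took hold of it again, spread it to about 0.5, raised it about 3 mm and let it close again. The widest spread, by the grip width, was about 0.55, against the 0.70 limit.

**Last checks:**
- **Ring:** the lug gap measured about 15 mm, against about 14.4 mm on the nest and 26 mm after the failed release, so it is closed. The mid-band is at groove height.
- **Tilt:** the ring sits a few degrees off level, with the lugs about 2.5 mm low. I put this down to play in the groove.
- **Pliers:** they are within 1–3 mm of where they stood at the start.
- **Other things:** the nest, tube rack, dish and timer read where they were, within the network error. The foot was confirmed from the scene camera only, because the top camera missed it.
- **Robot:** it ended clear of everything with the gripper open. The highest force I read was about 10 N, and readings come only at the end of each move.

No check failed at the end.

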